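Set the coffee tools on their matching mats

TASK

Set the coffee station out: stand the tamper, the dosing funnel, the square shaker and the long tin each on the black mat whose white outline has the shape and size of its base, upright, centred and turned so that it sits inside the line. Tip none of them, and leave the yellow cup stack and the orange lid where they are.

Things in the scene. Friction and masses are not known exactly. Their poses are not given: they have to be found in the camera images.
- tamper_mid (a point): Tamper standing upright: round steel base 54 mm across and 16 mm high, above it a dark wooden handle, round, 30 mm across from 30 to 80 mm above its underside; 88 mm high in all, about 0.35 kg. This point is on its axis, half-way up (44 mm above its underside), z up.
- funnel_mid (a point): Stainless dosing funnel standing wide mouth down: the wide mouth at the bottom is 80 mm across, tapering up to a straight round neck 52 mm across from 24 to 64 mm above the underside; the neck hollow with a 3 mm wall and dark inside, 64 mm high, about 0.14 kg. This point is on its axis, half-way up (32 mm above its underside), z up.
- shaker_mid (a point): Square metal shaker, upright: 54 x 54 mm, 80 mm high, nine black dots on top, about 0.25 kg. This point is its centre (40 mm above its underside); x and y are square to its sides, z up.
- tin_mid (a point): Long closed metal tin, upright: 96 mm along its x, 38 mm along its y, 56 mm high, about 0.22 kg. This point is its centre (28 mm above its underside), z up.
- mat_small_circle: Round black mat, 122 mm across and 6 mm thick, fixed to the counter, with a thin white inlaid outline: a small circle, 62 mm across inside the line. Origin at the centre of its underside on the counter, z up. All four mats are alike but for the outline, and any of them may lie anywhere.
- mat_large_circle: Round black mat, 122 mm across and 6 mm thick, fixed to the counter, with a thin white inlaid outline: a large circle, 88 mm across inside the line. Origin at the centre of its underside on the counter, z up. All four mats are alike but for the outline, and any of them may lie anywhere.
- mat_square: Round black mat, 122 mm across and 6 mm thick, fixed to the counter, with a thin white inlaid outline: a square, 62 x 62 mm inside the line, its sides along the mat's x and y. Origin at the centre of its underside on the counter, z up. All four mats are alike but for the outline, and any of them may lie anywhere.
- mat_oblong: Round black mat, 122 mm across and 6 mm thick, fixed to the counter, with a thin white inlaid outline: an oblong, 102 mm along the mat's x and 44 mm along its y inside the line. Origin at the centre of its underside on the counter, z up. All four mats are alike but for the outline, and any of them may lie anywhere.
- cups_mid (a point): Stack of yellow plastic cups, 59 mm across the top, 84 mm high, loose, among the tools; to be left alone. This point is on its axis, half-way up (42 mm above its underside).
- lid_mid (a point): Orange silicone lid lying flat, 92 mm across, 9 mm thick with an 18 mm knob in the middle, 18 mm high in all, loose, among the tools; to be left alone. This point is at its centre, 9 mm above the counter. All else (grinder, carafe, knock box, jar, pitcher, crockery) is fixed, outside the arc of tools and mats, more than 0.68 m from the robot's base axis.
Mind the look-alikes: they are no part of the job. What is shaped like the mat_large_circle but brown is not meant. What is shaped like the part that bears tamper_mid but turquoise is not meant.

How it is judged:
By the outcome, as a careful person would: the job done as asked, in the order asked, and still so for the second after the job is handed in, with the robot touching nothing.
It also fails if it takes over 118 s, if anything falls off the work surface, if the arm or the gripper's body presses on something with over 40 N, if the wrist force passes 120 N, or if a joint passes its speed limit or range.

ROBOT

A 6-joint arm with a two-finger parallel gripper is mounted at the origin on the work surface. World frame = base frame: x ahead of the robot, y to its left, z up, the work surface at z = 0. Lengths are in m, angles in degrees, forces in N, time in s.
With the tool pointing down it reaches from about 0.325 to 0.775 m from the base axis. Payload 5.5 kg.
Tool frame: the origin (TCP) lies on the centre line of the jaws, within the pads' length; the fingertips stand 17 mm ahead of it and the grasp point (between the pads) lies 2 mm behind it; z points along the fingers, y is the direction in which the jaws open and shut (so a half turn about z gives the same grasp; the last joint's range is limited). The gripper opens to 85 mm and grips with 20 to 120 N. Pads are 22 mm wide; open, the fingers measure 114 mm over their backs; the gripper's body (76 mm by 85 mm) begins 54 mm behind the grasp point. The pads swing forward as they close: fully open they stand 13 mm farther back than shut.
Start: joints at [-80.483, 5.22, 70.514, -0, 104.267, -3.249], TCP at [0.133, -0.585, 0.248] pointing down, gripper open.
Joint ranges: [-164.24, 164.24], [-49.07, 125.15], [9.68, 141.18], [-86.29, 266.29], [3.28, 154.24], [-151.56, 151.56]. Speed limits (degrees/s): [147.25, 147.25, 172.46, 180, 180, 180].

INTERFACE

Orientations are given as a 3x3 rotation matrix whose columns are the frame's x, y, z axes.
In Python, from cell import * gives the robot as it stands. The module is installed in compiled form; this text tells all that it offers.
- The arm moves only by the tool drive_tool, never from a script. Its argument "series" is a list of rows, each an object with "travel": the shift along the tool's x, y, z scaled (see below), a list of three; "angular": the turn, a rotation vector about the tool's x, y, z scaled (see below), a list of three; "gripper": the closure, from 0 (fully open) to 1 (shut). In form: [{"travel": [x, y, z], "angular": [ax, ay, az], "gripper": gripper}, ...]. A call has 1 to 8 rows; each row shifts and turns the commanded pose from where the row before left it, along the tool's axes as they then stand; what a row does not reach is not made up. The controller multiplies each number of a shift by 80 mm and each number of a turn by 8 degrees. A row lasts 1/8 s, in which the tool goes at most 62.5 mm and 10.7 degrees, less where a joint would pass 70% of its speed; a pose out of reach is approached as far as the arm can. A call with a number of a shift or a turn outside -1 to 1 is refused whole. A call with a gripper value outside its range is refused whole. The fingers move at their own pace and stop on an object; "grip_force" is the grip in N (left out, the last holds). Time passes only in rows, so rows that do not move let the fingers close. It gives the time, the measured TCP pose, the force and the opening at its end, in the units of the state.
- sense(): the state, without advancing time (a new reading comes with each control period).
- camera(name): name is "scene" or "top" or "wrist"; returns (picture, depth): 480x640x3 uint8, blue, green, red; 480x640 float32, m along the optical axis (not along the pixel's ray), 0 where there is no reading.
- get_calibration(name): a dict with "K" (3x3 intrinsics, pixels), "origin" and "rotation" of the camera in the world. Camera axes: x right, y up, looking along -z (the intrinsics and any distortion apply to the point x, -y, -z); pixel columns grow to the right and rows downward; lengths in m; the calibration is good to about 2 mm. The wrist camera is an equidistant fisheye: a pixel r from the principal point sees the ray r / f radians off the axis. A picture is of the moment at which its call begins: read the wrist's pose just before it. get_calibration takes no time and is no camera call; for the wrist camera it gives the pose at the moment of the call.
- job_done(): hands the job in, once; it reports no verdict.
The state is a dict: "t": time; "joint_positions": joint angles; "qd": joint speeds; "joint_torque": joint torques, N m; "tcp_pos": TCP position; "tcp_rot": TCP orientation; "ft_force": force on the tool from outside, world axes, zero at the start; "torque": the same for the moment, N m; "finger_gap": opening from 0.0 (shut) to 1.0 (fully open).
Only numpy, scipy, OpenCV 4.12 (cv2) and the standard library are available. Lean on these libraries where they do the work, as an engineer would, in place of code of your own. Each camera call takes 0.05 s, during which the arm holds its last target.

## Working session

There is one attempt and no reset: what is moved stays moved. The work goes in short steps, Python scripts to look and compute and a tool call to move; the robot and the scene stay as the last step left them, time stands still between calls to the robot, and variables do not carry over. Pictures are saved under pics/ and viewed, and the job is handed in when it is done.

Besides the shell and the picture viewer there is one more tool, called after ">>>" as name(argument=value, ...) on one line, values as JSON. drive_tool: Moves the arm, as the interface text tells. Shifts and turns lie within -1 to 1; 1 stands for 80 mm of shift or 8 degrees of turn. Its arguments: {"type":"object","properties":{"series":{"type":"array"},"grip_force":{"type":"number"}},"required":["series"]}

```bash
mkdir -p pics; python3 - <<'E'
from cell import *
import cv2,numpy as np
s=sense();print(s['t'],s['tcp_pos'],s['tcp_rot'],s['finger_gap'])
for n in ['scene','top','wrist']:
    c=get_calibration(n);p,d=camera(n);print(n,c,d.min(),d.max())
    cv2.imwrite(f'pics/{n}0.png',p);np.save(f'{n}0.npy',d);np.savez(f'{n}0c.npz',K=c['K'],o=c['origin'],R=c['rotation'])
E
```

```text
0.0 [ 0.13254729 -0.58491547  0.24713905] [[ 9.75271917e-01  2.21008121e-01 -3.12416193e-04]
 [ 2.21008307e-01 -9.75269995e-01  1.94039537e-03]
 [ 1.24152996e-04 -1.96145968e-03 -9.99998069e-01]] 1.0012506791643676
scene {'K': array([[469.83892398,   0.        , 318.68884959],
       [  0.        , 469.83892398, 239.04774362],
       [  0.        ,   0.        ,   1.        ]]), 'origin': array([1.15138377, 0.63927187, 1.14251708]), 'rotation': array([[-0.75818616, -0.49377965,  0.42583495],
       [ 0.65203159, -0.57708833,  0.4917559 ],
       [ 0.00292532,  0.65050036,  0.75950032]])} 0.0 3.5654085
top {'K': array([[536.79827604,   0.        , 322.57007009],
       [  0.        , 536.79827604, 237.30647795],
       [  0.        ,   0.        ,   1.        ]]), 'origin': array([ 0.36850703, -0.05451965,  1.63717668]), 'rotation': array([[ 0.02342833,  0.99415062, -0.10543078],
       [-0.99970031,  0.02404606,  0.00459161],
       [ 0.00709994,  0.10529161,  0.99441604]])} 0.0 2.5573483
wrist {'K': array([[371.64829954,   0.        , 323.12669993],
       [  0.        , 371.64829954, 238.13862453],
       [  0.        ,   0.        ,   1.        ]]), 'origin': array([ 0.19672149, -0.57001309,  0.37258392]), 'rotation': array([[ 0.22046083,  0.9416577 ,  0.25431831],
       [-0.97539441,  0.21327914,  0.05583681],
       [-0.00166163, -0.26037049,  0.96550735]])} 0.0 1.442422
```

View pics/scene0.png

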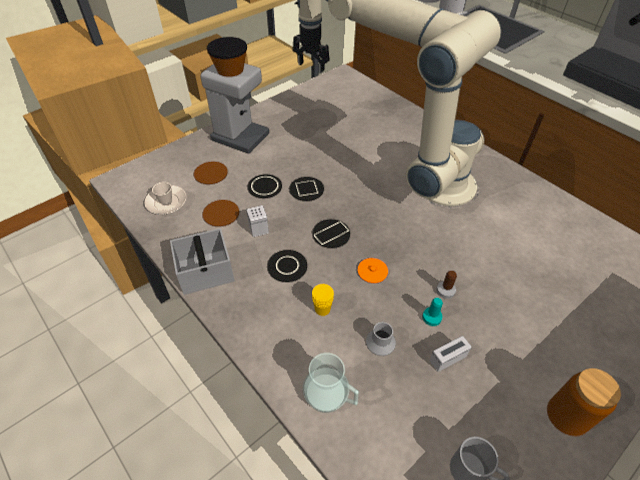

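View pics/top0.png

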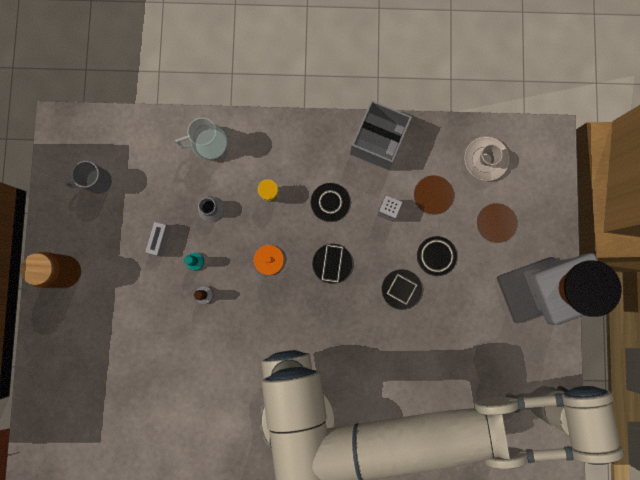

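View pics/wrist0.png

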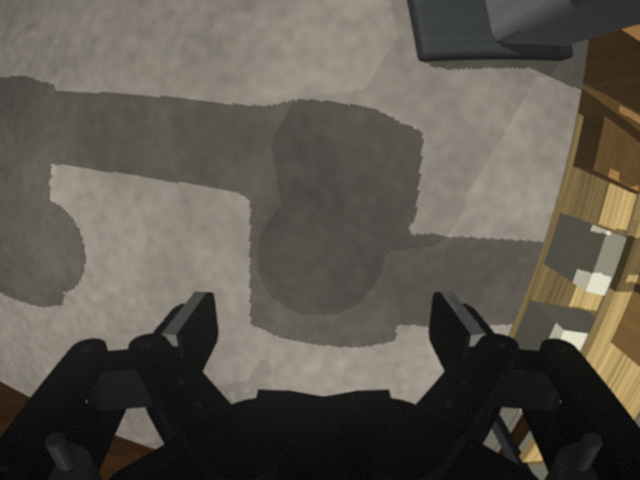

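The top view shows these candidates:
- **Tamper:** wooden at (204,295); the turquoise one at (194,262) is a decoy.
- **Large circle:** black at (437,256); the brown discs at (434,195) and (497,222) are decoys.
- **Small circle mat:** (330,202). This is also a circle, but smaller.
- **Square mat:** (402,289).
- **Oblong mat:** (332,264).
- **Other tools:** funnel (207,207), shaker (390,207), tin (157,239).

Next I'll take close crops and first measurements.

```bash
cat > h.py <<'E'
import numpy as np,cv2
def rays(uv,K,o,R,fish=False):
    uv=np.atleast_2d(np.asarray(uv,float));x=(uv[:,0]-K[0,2])/K[0,0];y=(uv[:,1]-K[1,2])/K[1,1]
    if fish:
        r=np.hypot(x,y)+1e-12;d=np.c_[np.sin(r)*x/r,-np.sin(r)*y/r,-np.cos(r)]
    else: d=np.c_[x,-y,-np.ones_like(x)]
    return d@R.T
def onplane(uv,z,K,o,R,fish=False):
    d=rays(uv,K,o,R,fish);t=(z-o[2])/d[:,2];return o+d*t[:,None]
def proj(P,K,o,R,fish=False):
    c=(np.atleast_2d(P)-o)@R;x,y,z=c[:,0],-c[:,1],-c[:,2]
    if fish:
        r=np.hypot(x,y);th=np.arctan2(r,z);return np.c_[K[0,2]+K[0,0]*th*x/(r+1e-12),K[1,2]+K[1,1]*th*y/(r+1e-12)]
    return np.c_[K[0,2]+K[0,0]*x/z,K[1,2]+K[1,1]*y/z]
E
python3 - <<'E'
import numpy as np,cv2;from h import *
p=cv2.imread('pics/top0.png');c=np.load('top0c.npz');K,o,R=c['K'],c['o'],c['R']
# white lines within mats
for n,(u,v) in dict(small=(330,202),large=(437,256),square=(402,289),oblong=(332,264)).items():
    g=p[v-22:v+23,u-22:u+23].min(axis=2);m=(g>110).astype(np.uint8)
    Y,X=np.mgrid[-22:23,-22:23];m[np.hypot(X,Y)>17]=0
    h=cv2.convexHull(np.argwhere(m)[:,::-1].astype(np.float32).reshape(-1,1,2)).reshape(-1,2)+[u-22,v-22]
    W=onplane(h,0.006,K,o,R)
    r=cv2.minAreaRect((W[:,:2]*1000).astype(np.float32))
    print(n,np.round(r[0],1),np.round(r[1],1),round(r[2],1))
    # direction of long side
tops=dict(tamper=((204,295),.088),funnel=((207,207),.064),shaker=((390,207),.08),tin=((157,239),.056),cups=((268,190),.084),lid=((269,260),.009),fake=((192,262),.088))
for n,(uv,z) in tops.items(): print(n,np.round(onplane(uv,z,K,o,R)[0],3))
a=cv2.resize(p[180:320,130:310],None,fx=4.4,fy=4.2,interpolation=cv2.INTER_CUBIC);cv2.imwrite('pics/a.png',a)
a=cv2.resize(p[170:320,290:470],None,fx=4.4,fy=4,interpolation=cv2.INTER_CUBIC);cv2.imwrite('pics/b.png',a)
E
```

```text
small [652.8 -80.8] [65.5 64.7] 1.4
large [ 494.2 -412.1] [88.6 91.9] 1.4
square [ 390.  -304.1] [66.4 65.6] 62.1
oblong [457.2 -91.2] [48.9 93.2] 83.4
tamper [0.358 0.274 0.088]
funnel [0.617 0.282 0.064]
shaker [ 0.628 -0.258  0.08 ]
tin [0.519 0.427 0.056]
cups [0.669 0.102 0.084]
lid [0.468 0.099 0.009]
fake [0.452 0.313 0.088]
```

View pics/a.png

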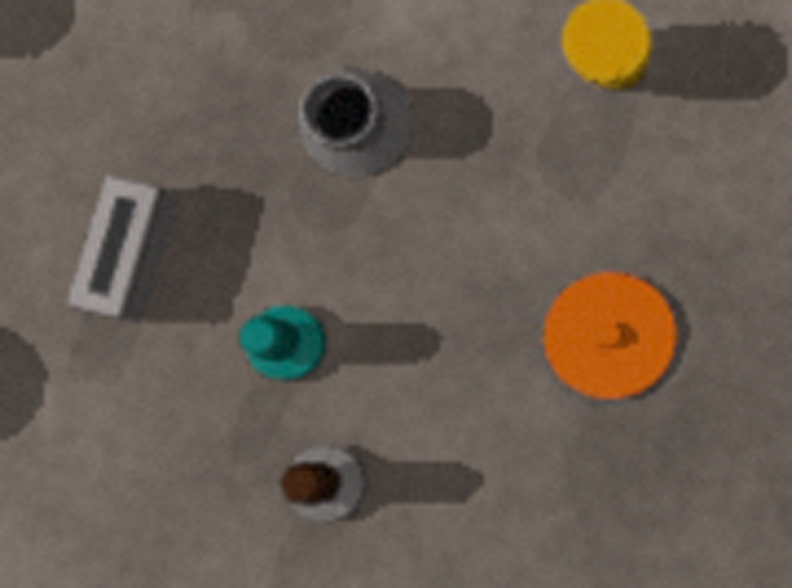

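View pics/b.png

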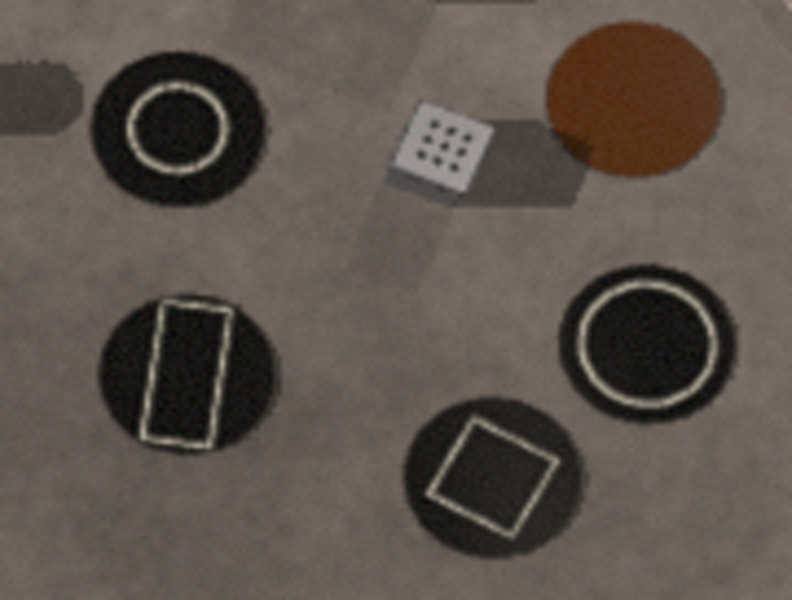

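>>> drive_tool(series=[{"travel":[0.65,-0.31,0],"angular":[0,0,0],"gripper":0},{"travel":[0.65,-0.31,0],"angular":[0,0,0],"gripper":0},{"travel":[0.65,-0.31,0],"angular":[0,0,0],"gripper":0},{"travel":[0.65,-0.31,0],"angular":[0,0,0],"gripper":0},{"travel":[0.65,-0.31,0],"angular":[0,0,0],"gripper":0},{"travel":[0.6,-0.31,0],"angular":[0,0,0],"gripper":0},{"travel":[0,0,0],"angular":[0,0,0],"gripper":0},{"travel":[0,0,0],"angular":[0,0,0],"gripper":0}])

```text
t: 1.15
tcp_pos: [0.3998, -0.3721, 0.2479]
tcp_rot: [[0.975, 0.221, -0.001], [0.221, -0.975, 0.0], [-0.001, -0.0, -1.0]]
ft_force: [-0.1, 0.4, 0.3]
finger_gap: 0.999
```

```bash
cat >> h.py <<'E'
def snap(tag):
    from cell import sense,camera,get_calibration
    s=sense();c=get_calibration('wrist');p,d=camera('wrist')
    cv2.imwrite(f'pics/{tag}.png',p);np.savez(f'{tag}.npz',K=c['K'],o=c['origin'],R=c['rotation'],d=d,tcp=s['tcp_pos'],tr=s['tcp_rot'])
    yaw=np.degrees(np.arctan2(s['tcp_rot'][1,1],s['tcp_rot'][0,1]))
    print('t',round(s['t'],2),'tcp',np.round(s['tcp_pos'],4),'yYaw',round(yaw,2),'z',np.round(s['tcp_rot'][:,2],4),'gap',round(s['finger_gap'],3),'F',np.round(s['ft_force'],1))
def load(tag):
    c=np.load(tag+'.npz');return cv2.imread(f'pics/{tag}.png'),c['K'],c['o'],c['R']
E
python3 -c "
from h import *;snap('w1')"
```

```text
t 1.15 tcp [ 0.3998 -0.3721  0.2479] yYaw -77.21 z [-9.e-04  0.e+00 -1.e+00] gap 0.999 F [-0.1  0.4  0.3]
```

View pics/w1.png

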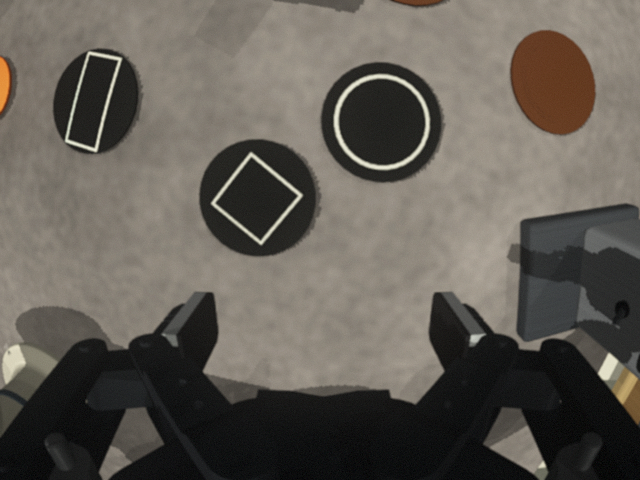

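The wrist view shows the large circle mat at (382,122), the square mat at (257,197) and the oblong mat at (95,100).

```bash
cat >> h.py <<'E'
def inner(tag,uv,z=0.006,thr=75):
    p,K,o,R=load(tag);g=p.max(axis=2)
    m=(cv2.resize(g,None,fx=4,fy=4,interpolation=cv2.INTER_CUBIC)<thr).astype(np.uint8)
    n,l,st,ce=cv2.connectedComponentsWithStats(m,connectivity=4)
    L=l[int(uv[1]*4),int(uv[0]*4)];c=max(cv2.findContours((l==L).astype(np.uint8),cv2.RETR_EXTERNAL,cv2.CHAIN_APPROX_NONE)[0],key=len).reshape(-1,2)
    W=onplane((c+.5)/4-.5,z,K,o,R,True)[:,:2]*1000
    W=W.astype(np.float32);r=cv2.minAreaRect(W);e=cv2.fitEllipse(W)
    b=cv2.boxPoints(r);E=[b[1]-b[0],b[2]-b[1]];E=max(E,key=np.linalg.norm);a=np.degrees(np.arctan2(E[1],E[0]))%180
    M=cv2.moments(W.reshape(-1,1,2));cen=(M['m10']/M['m00'],M['m01']/M['m00'])
    print(tag,'cen',np.round(cen,1),'rect',np.round(r[0],1),np.round(r[1],1),'longdir',round(a,1),'ell',np.round(e[0],1),np.round(e[1],1))
E
python3 -c "
from h import *
inner('w1',(382,122));inner('w1',(257,197));inner('w1',(95,100))"
```

```text
w1 cen [ 495.9 -409.3] rect [ 495.8 -409.3] [85.1 85.2] longdir 105.3 ell [ 495.9 -409.3] [85.  85.1]
w1 cen [ 392.1 -303. ] rect [ 392.1 -303.1] [59.9 59.9] longdir 62.1 ell [ 392. -303.] [70.2 70.4]
w1 cen [465.4 -90.7] rect [465.3 -90.6] [41.3 99.4] longdir 173.4 ell [465.5 -90.7] [ 45.1 129.9]
```

>>> drive_tool(series=[{"travel":[-0.05,-0.75,0],"angular":[0,0,0],"gripper":0},{"travel":[-0.05,-0.75,0],"angular":[0,0,0],"gripper":0},{"travel":[-0.05,-0.75,0],"angular":[0,0,0],"gripper":0},{"travel":[-0.05,-0.75,0],"angular":[0,0,0],"gripper":0},{"travel":[0,0,0],"angular":[0,0,0],"gripper":0},{"travel":[0,0,0],"angular":[0,0,0],"gripper":0}])

```text
t: 1.95
tcp_pos: [0.3312, -0.1424, 0.2485]
tcp_rot: [[0.976, 0.22, 0.001], [0.22, -0.976, -0.001], [0.001, 0.001, -1.0]]
ft_force: [-1.1, 0.5, 0.0]
finger_gap: 1.0
```

```bash
python3 -c "
from h import *;snap('w2')"
```

```text
t 1.95 tcp [ 0.3312 -0.1424  0.2485] yYaw -77.31 z [ 7.e-04 -1.e-03 -1.e+00] gap 1.0 F [-1.1  0.5  0. ]
```

View pics/w2.png

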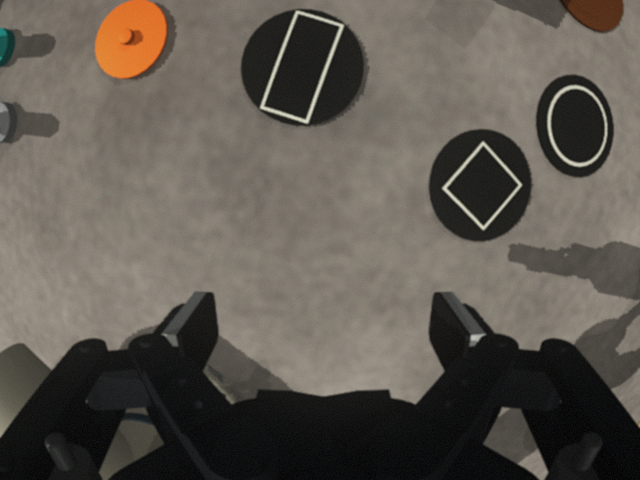

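>>> drive_tool(series=[{"travel":[0.26,-0.6,0],"angular":[0,0,0],"gripper":0},{"travel":[0.26,-0.6,0],"angular":[0,0,0],"gripper":0},{"travel":[0.26,-0.6,0],"angular":[0,0,0],"gripper":0},{"travel":[0.26,-0.6,0],"angular":[0,0,0],"gripper":0},{"travel":[0.26,-0.6,0],"angular":[0,0,0],"gripper":0},{"travel":[0.26,-0.6,0],"angular":[0,0,0],"gripper":0},{"travel":[0.26,-0.6,0],"angular":[0,0,0],"gripper":0},{"travel":[0,0,0],"angular":[0,0,0],"gripper":0}])

```text
t: 3.0
tcp_pos: [0.4002, 0.2201, 0.2463]
tcp_rot: [[0.975, 0.223, -0.004], [0.223, -0.975, -0.001], [-0.004, 0.0, -1.0]]
ft_force: [-0.9, -0.2, 0.2]
finger_gap: 1.001
```

```bash
python3 -c "
from h import *;snap('w3')
inner('w2',(575,125));inner('w2',(483,185));inner('w2',(302,65))"
```

```text
t 3.0 tcp [0.4002 0.2201 0.2463] yYaw -77.12 z [-0.0037 -0.0012 -1.    ] gap 1.001 F [-0.9 -0.2  0.2]
w2 cen [ 495.6 -408.9] rect [ 495.6 -408.8] [85.2 84.7] longdir 10.7 ell [ 495.6 -408.9] [84.4 85.1]
w2 cen [ 391.8 -302.6] rect [ 391.9 -302.6] [59.9 60. ] longdir 152.2 ell [ 391.8 -302.6] [70.  70.6]
w2 cen [465.1 -90.2] rect [465.  -90.2] [ 42.1 100.2] longdir 173.4 ell [464.8 -90.2] [ 47.1 125.5]
```

View pics/w3.png

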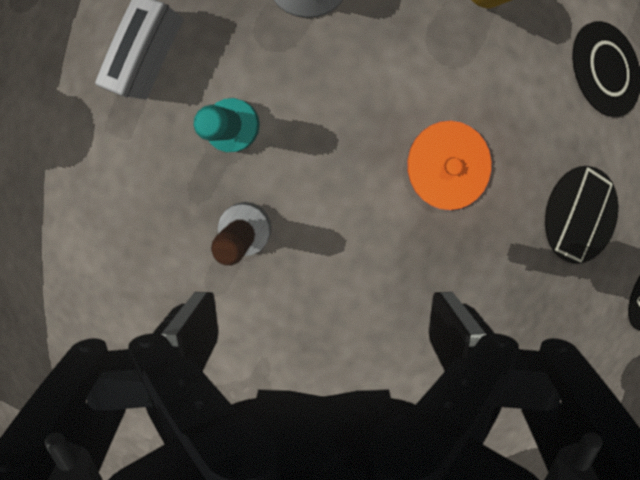

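The wrist view shows the tamper at (235,235) with a brown handle and steel base, the turquoise decoy at (225,125), the tin at (132,45), the lid at (450,165) and the small circle mat at (608,68).

```bash
cat >> h.py <<'E'
from scipy.optimize import least_squares
def cloud(tag):
    c=np.load(tag+'.npz');K,o,R,d=c['K'],c['o'],c['R'],c['d']
    v,u=np.mgrid[0:480,0:640];dd=rays(np.c_[u.ravel(),v.ravel()],K,o,R,True)
    cz=dd@(-R[:,2]);P=o+dd*(d.ravel()/cz)[:,None];P[d.ravel()==0]=np.nan;return P.reshape(480,640,3)
def circ(xy,r=None):
    f=lambda q:np.hypot(xy[:,0]-q[0],xy[:,1]-q[1])-(r if r else q[2])
    m=xy.mean(0);s=least_squares(f,[*m]+([] if r else [.03]),loss='soft_l1',f_scale=.001);return s.x,np.sqrt(np.mean(s.fun**2))
E
python3 - <<'E'
from h import *
inner('w3',(610,70));inner('w3',(580,215))
P=cloud('w3');t=P[...,2]
q=P[190:290,190:290].reshape(-1,3);q=q[~np.isnan(q[:,0])]
print('floor',np.nanmedian(P[250:290,280:400,2]))
for a,b in [(.012,.02),(.035,.078),(.082,.1)]:
    s=q[(q[:,2]>a)&(q[:,2]<b)];print(a,b,len(s),s.mean(0).round(4),s.min(0).round(4),s.max(0).round(4))
    if len(s)>10: print(circ(s[:,:2],.015 if a==.035 else None))
p,K,o,R=load('w3')
g=p[190:290,190:290];hsv=cv2.cvtColor(g,cv2.COLOR_BGR2HSV)
m=((hsv[...,1]>110)&(hsv[...,0]<20)).astype(np.uint8);n,l,st,ce=cv2.connectedComponentsWithStats(m);print(st,ce)
E
```

```text
w3 cen [653.7 -79.2] rect [653.8 -79.2] [59.7 58.6] longdir 9.8 ell [653.7 -79.2] [58.6 59.6]
w3 cen [464.4 -89.7] rect [464.5 -90.3] [ 43.3 100.9] longdir 173.4 ell [464.1 -89.7] [ 45.9 134.5]
floor -0.00027818467554041604
0.012 0.02 1175 [0.3678 0.2896 0.0168] [0.3345 0.2671 0.012 ] [0.3868 0.3206 0.02  ]
(array([0.35869294, 0.29490272, 0.02214712]), np.float64(0.0038984055554121613))
0.035 0.078 473 [0.3704 0.2887 0.0575] [0.352  0.2791 0.035 ] [0.3757 0.3059 0.0778]
(array([0.35966566, 0.29446985]), np.float64(0.0003421277834834665))
0.082 0.1 768 [0.3617 0.293  0.0866] [0.3465 0.2804 0.082 ] [0.3739 0.3074 0.0895]
(array([0.36136726, 0.29317129, 0.00926776]), np.float64(0.003145299876059229))
[[   0    0  100  100 9323]
 [  42   33    3    2    3]
 [  48   32    1    1    1]
 [  55   37    1    1    1]
 [  37   38    1    1    1]
 [  39   38    1    1    1]
 [  42   39    1    1    1]
 [  51   39    1    1    1]
 [  58   38    1    1    1]
 [  22   41   30   33  645]
 [  36   40    1    1    1]
 [  38   40    1    1    1]
 [  53   40    1    1    1]
 [  54   42    1    1    1]
 
[... 393 characters left out ...]
43.         33.66666667]
 [48.         32.        ]
 [55.         37.        ]
 [37.         38.        ]
 [39.         38.        ]
 [42.         39.        ]
 [51.         39.        ]
 [58.         38.        ]
 [35.39224806 58.63100775]
 [36.         40.        ]
 [38.         40.        ]
 [53.         40.        ]
 [54.         42.        ]
 [54.         44.        ]
 [48.         47.        ]
 [50.         46.        ]
 [60.         46.        ]
 [52.         49.        ]
 [59.         49.        ]
 [62.         48.        ]
 [46.         51.        ]
 [55.         51.        ]
 [56.         53.        ]
 [52.         55.5       ]
 [51.4        59.        ]
 [53.         62.        ]]
```

>>> drive_tool(series=[{"travel":[-0.143,-0.51,0],"angular":[0,0.028,0],"gripper":0},{"travel":[-0.143,-0.51,0],"angular":[0,0,0],"gripper":0},{"travel":[0,0,0.6],"angular":[0,0,0],"gripper":0},{"travel":[0,0,0.6],"angular":[0,0,0],"gripper":0},{"travel":[0,0,0.4],"angular":[0,0,0],"gripper":0},{"travel":[0,0,0],"angular":[0,0,0],"gripper":0}])

```text
t: 3.8
tcp_pos: [0.359, 0.2906, 0.1172]
tcp_rot: [[0.976, 0.218, -0.001], [0.218, -0.976, -0.003], [-0.002, 0.003, -1.0]]
ft_force: [-0.0, 0.3, 0.8]
finger_gap: 1.001
```

```bash
python3 - <<'E'
from h import *;from cell import sense
snap('w4');print(np.round(sense()['joint_positions'],1))
P=cloud('w4');q=P.reshape(-1,3);c=np.array([.3597,.2945]);q=q[np.hypot(*(q[:,:2]-c).T)<.03]
s=q[(q[:,2]>.04)&(q[:,2]<.078)];print(len(s),s.mean(0),circ(s[:,:2],.015))
E
```

```text
t 3.8 tcp [0.359  0.2906 0.1172] yYaw -77.4 z [-0.0011 -0.0031 -1.    ] gap 1.001 F [-0.   0.3  0.8]
[ 3.490e+01 -1.570e+01  1.032e+02 -1.000e-01  9.240e+01  1.122e+02]
980 [0.37201743 0.29631581 0.06102629] (array([0.35952677, 0.29414196]), np.float64(0.0002554073325245135))
```

View pics/w4.png

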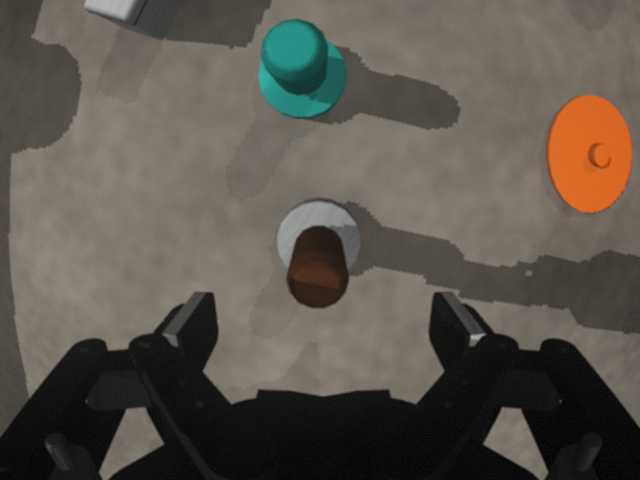

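>>> drive_tool(series=[{"travel":[0.016,-0.042,0.4],"angular":[0,0,0],"gripper":0},{"travel":[0,0,0.39],"angular":[0,0,0],"gripper":0},{"travel":[0,0,0],"angular":[0,0,0],"gripper":1},{"travel":[0,0,0],"angular":[0,0,0],"gripper":1},{"travel":[0,0,0],"angular":[0,0,0],"gripper":1},{"travel":[0,0,0],"angular":[0,0,0],"gripper":1},{"travel":[0,0,0],"angular":[0,0,0],"gripper":1},{"travel":[0,0,0],"angular":[0,0,0],"gripper":1}], grip_force=50)

```text
t: 4.85
tcp_pos: [0.3614, 0.2968, 0.0594]
tcp_rot: [[0.975, 0.221, 0.007], [0.221, -0.975, 0.002], [0.008, -0.0, -1.0]]
ft_force: [0.4, -2.9, 6.2]
finger_gap: 0.337
```

```bash
python3 - <<'E'
from h import *
snap('w5')
P=cloud('w5');q=P.reshape(-1,3);c=np.array([.3597,.2945]);q=q[np.hypot(*(q[:,:2]-c).T)<.03]
for a,b,r in [(.02,.04,None),(.04,.078,.015)]:
    s=q[(q[:,2]>a)&(q[:,2]<b)];print(len(s),s.mean(0),circ(s[:,:2],r))
E
```

```text
t 4.85 tcp [0.3614 0.2968 0.0594] yYaw -77.25 z [ 0.0074  0.0019 -1.    ] gap 0.337 F [ 0.4 -2.9  6.2]
454 [0.3714333  0.29868526 0.03469243] (array([0.35915039, 0.29637112, 0.01481556]), np.float64(0.0003689409183436382))
5294 [0.37067854 0.2988299  0.0621807 ] (array([0.35957465, 0.29680879]), np.float64(0.005292932470298292))
```

View pics/w5.png

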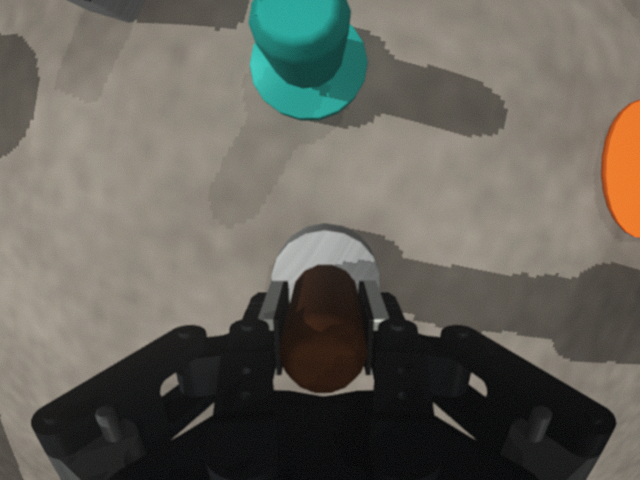

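>>> drive_tool(series=[{"travel":[0,0,-0.4],"angular":[0,0,0],"gripper":1},{"travel":[0,0,-0.7],"angular":[0,0,0],"gripper":1},{"travel":[0,0,-0.7],"angular":[0,0,0],"gripper":1},{"travel":[0.283,0.6,0],"angular":[0,0,0],"gripper":1},{"travel":[0.283,0.6,0],"angular":[0,0,0],"gripper":1},{"travel":[0.283,0.6,0],"angular":[0,0,0],"gripper":1},{"travel":[0.283,0.6,0],"angular":[0,0,0],"gripper":1},{"travel":[0.283,0.6,0],"angular":[0,0,0],"gripper":1}])

```text
t: 5.9
tcp_pos: [0.5236, 0.0862, 0.2012]
tcp_rot: [[0.975, 0.221, 0.003], [0.221, -0.975, 0.001], [0.003, -0.001, -1.0]]
ft_force: [1.0, 0.5, -3.9]
finger_gap: 0.338
```

>>> drive_tool(series=[{"travel":[0.283,0.6,0],"angular":[0,0,0],"gripper":1},{"travel":[0.283,0.6,0],"angular":[0,0,0],"gripper":1},{"travel":[0.283,0.6,0],"angular":[0,0,0],"gripper":1},{"travel":[0.283,0.6,0],"angular":[0,0,0],"gripper":1},{"travel":[0,0,0],"angular":[0,0,0],"gripper":1},{"travel":[0,0,0],"angular":[0,0,0],"gripper":1}])

```text
t: 6.65
tcp_pos: [0.6534, -0.0794, 0.2009]
tcp_rot: [[0.975, 0.221, 0.002], [0.221, -0.975, 0.002], [0.002, -0.002, -1.0]]
ft_force: [-0.3, 0.1, -3.9]
finger_gap: 0.336
```

```bash
python3 - <<'E'
from h import *
snap('w6')
c=np.load('w6.npz');T=c['tcp'];Rt=c['tr']
P=cloud('w6').reshape(-1,3);L=(P-T)@Rt
q=L[(np.hypot(L[:,0],L[:,1])<.04)]
for a,b,r in [(-.03,0,.015),(0.0,.025,.015),(.045,.06,.027)]:
    s=q[(q[:,2]>a)&(q[:,2]<b)];print(a,len(s),s.min(0).round(4),s.max(0).round(4),circ(s[:,:2],r))
E
```

```text
t 6.65 tcp [ 0.6534 -0.0794  0.2009] yYaw -77.24 z [ 0.0019  0.002  -1.    ] gap 0.336 F [-0.3  0.1 -3.9]
-0.03 11067 [-0.013  -0.0376 -0.03  ] [ 0.0142  0.0378 -0.    ] (array([-0.00232131, -0.00056999]), np.float64(0.007186475579160604))
0.0 2347 [-0.0005 -0.0286  0.    ] [0.0131 0.0273 0.025 ] (array([-0.00211885, -0.00050568]), np.float64(0.005291046924673006))
0.045 562 [ 0.0011 -0.0263  0.045 ] [0.0247 0.0253 0.0598] (array([-3.12652477e-03, -5.48385287e-05]), np.float64(0.0002742466505463232))
```

View pics/w6.png

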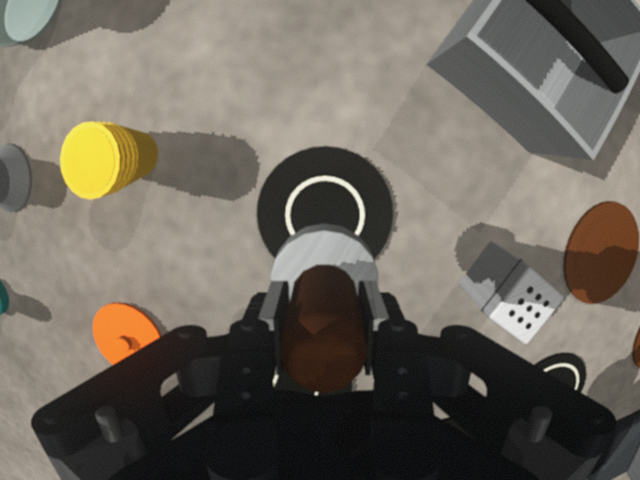

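>>> drive_tool(series=[{"travel":[0.041,0,0.5],"angular":[0,0,0],"gripper":1},{"travel":[0,0,0.6],"angular":[0,0,0],"gripper":1},{"travel":[0,0,0.4],"angular":[0,0,0],"gripper":1},{"travel":[0,0,0.1],"angular":[0,0,0],"gripper":1},{"travel":[0,0,0],"angular":[0,0,0],"gripper":1}])

```text
t: 7.32
tcp_pos: [0.6575, -0.0781, 0.075]
tcp_rot: [[0.975, 0.222, 0.005], [0.222, -0.975, 0.001], [0.005, 0.0, -1.0]]
ft_force: [0.2, 0.4, -4.2]
finger_gap: 0.338
```

```bash
python3 - <<'E'
from h import *
snap('w7')
P=cloud('w7').reshape(-1,3)
c=np.load('w7.npz');T=c['tcp'];Rt=c['tr'];L=(P-T)@Rt
s=(np.hypot(L[:,0],L[:,1])<.04)&(L[:,2]>.045)&(L[:,2]<.056);print(s.sum(),circ(P[s][:,:2],.027))
E
```

```text
t 7.33 tcp [ 0.6575 -0.0781  0.075 ] yYaw -77.17 z [ 4.8e-03  9.0e-04 -1.0e+00] gap 0.338 F [ 0.2  0.4 -4.2]
460 (array([ 0.65466804, -0.07879972]), np.float64(0.00040700110767501055))
```

View pics/w7.png

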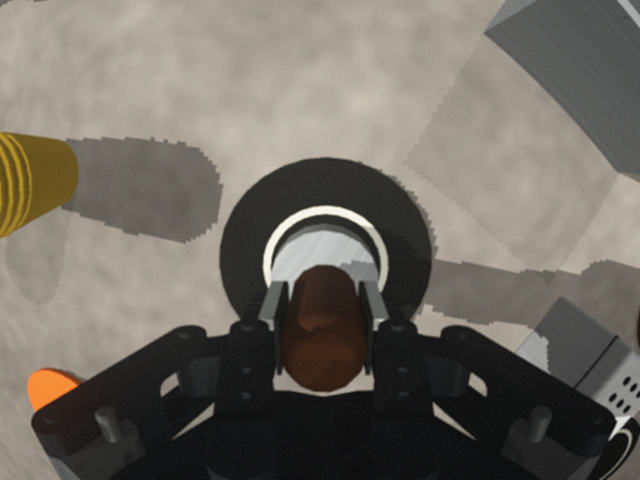

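>>> drive_tool(series=[{"travel":[-0.012,0.005,0.06],"angular":[0,0,0],"gripper":1},{"travel":[0,0,0.06],"angular":[0,0,0],"gripper":1},{"travel":[0,0,0],"angular":[0,0,0],"gripper":1}])

```text
t: 7.75
tcp_pos: [0.6572, -0.0798, 0.0657]
tcp_rot: [[0.975, 0.221, 0.006], [0.221, -0.975, 0.0], [0.006, 0.001, -1.0]]
ft_force: [-1.1, -0.3, 0.1]
finger_gap: 0.335
```

>>> drive_tool(series=[{"travel":[0,0,0],"angular":[0,0,0],"gripper":0.3},{"travel":[0,0,0],"angular":[0,0,0],"gripper":0},{"travel":[0,0,0],"angular":[0,0,0],"gripper":0},{"travel":[0,0,0],"angular":[0,0,0],"gripper":0},{"travel":[0,0,-0.4],"angular":[0,0,0],"gripper":0},{"travel":[0,0,-0.6],"angular":[0,0,0],"gripper":0},{"travel":[0,0,-0.6],"angular":[0,0,0],"gripper":0},{"travel":[-0.6,0,-0.4],"angular":[0,0,0],"gripper":0}])

```text
t: 8.75
tcp_pos: [0.6104, -0.0899, 0.2249]
tcp_rot: [[0.975, 0.222, 0.005], [0.222, -0.975, 0.001], [0.005, 0.0, -1.0]]
ft_force: [-0.4, -1.0, 0.8]
finger_gap: 1.006
```

```bash
cat >> h.py <<'E'
def at(tag,c,zs,rad=.05):
    P=cloud(tag).reshape(-1,3);q=P[np.hypot(*(P[:,:2]-np.array(c)).T)<rad]
    for a,b,r in zs:
        s=q[(q[:,2]>a)&(q[:,2]<b)];print(tag,a,b,len(s),[np.round(x,5) for x in circ(s[:,:2],r)])
E
python3 - <<'E'
from h import *
snap('w8')
at('w8',(.654,-.079),[(.007,.019,.027),(.04,.083,.015)],.04)
E
```

```text
t 8.75 tcp [ 0.6104 -0.0899  0.2249] yYaw -77.15 z [ 0.0046  0.001  -1.    ] gap 1.006 F [-0.4 -1.   0.8]
w8 0.007 0.019 40 [array([ 0.65543, -0.08109]), np.float64(0.0043)]
w8 0.04 0.083 23 [array([ 0.65474, -0.0806 ]), np.float64(0.00034)]
```

View pics/w8.png

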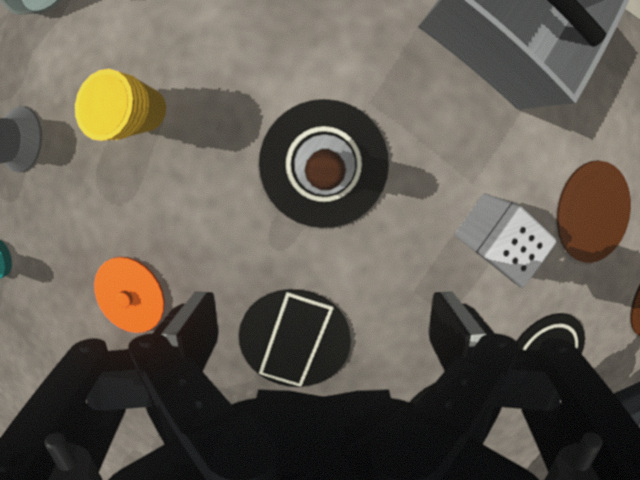

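```bash
python3 - <<'E'
from h import *
p,K,o,R=load('w8')
cv2.imwrite('pics/w8z.png',cv2.resize(p[110:220,265:385],None,fx=5,fy=5,interpolation=cv2.INTER_CUBIC))
# outer white ring: black mat region inner edge
g=p.min(axis=2);m=(g>150).astype(np.uint8);m[:120]=0;m[210:]=0;m[:,:275]=0;m[:,:0]=0;m[:,375:]=0
c=np.argwhere(m)[:,::-1].astype(np.float32);h=cv2.convexHull(c.reshape(-1,1,2)).reshape(-1,2)
W=onplane(h,.006,K,o,R,True)[:,:2].astype(np.float32);print('ring outer',cv2.fitEllipse(W*1000))
E
```

```text
ring outer ((654.2814331054688, -79.03977966308594), (68.04669189453125, 69.19612884521484), 100.45529174804688)
```

View pics/w8z.png

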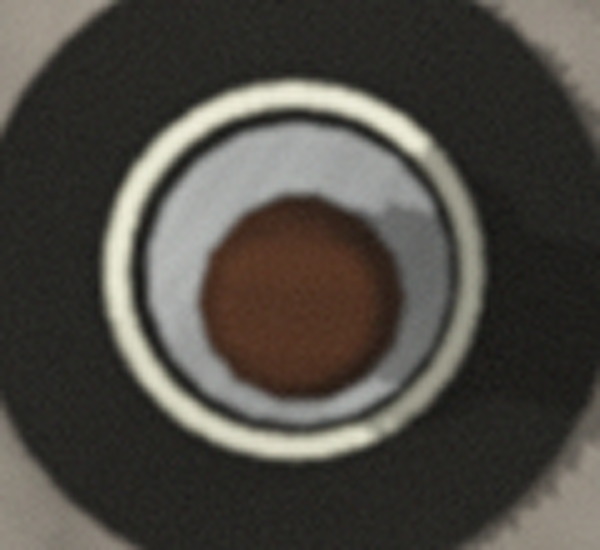

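The tamper sits inside its ring, within about 1 mm of centre. Next is the funnel.

>>> drive_tool(series=[{"travel":[0.07,-0.64,0],"angular":[0,-0.035,0],"gripper":0},{"travel":[0.07,-0.64,0],"angular":[0,0,0],"gripper":0},{"travel":[0.07,-0.64,0],"angular":[0,0,0],"gripper":0},{"travel":[0.07,-0.64,0],"angular":[0,0,0],"gripper":0},{"travel":[0.07,-0.64,0],"angular":[0,0,0],"gripper":0},{"travel":[0.07,-0.64,0],"angular":[0,0,0],"gripper":0},{"travel":[0.07,-0.64,0],"angular":[0,0,0],"gripper":0},{"travel":[0,0,0],"angular":[0,0,0],"gripper":0}])

```text
t: 9.8
tcp_pos: [0.5671, 0.2714, 0.2236]
tcp_rot: [[0.974, 0.226, -0.002], [0.226, -0.974, 0.0], [-0.002, -0.001, -1.0]]
ft_force: [0.2, -1.3, 0.5]
finger_gap: 1.0
```

```bash
python3 - <<'E'
from h import *
snap('w9')
P=cloud('w9').reshape(-1,3);q=P[np.hypot(*(P[:,:2]-np.array((.617,.285))).T)<.06]
s=q[(q[:,2]>.006)];print(s.min(0),s.max(0))
at('w9',(.617,.285),[(.028,.06,None),(.028,.06,.026),(.005,.012,None)],.06)
E
```

```text
t 9.8 tcp [0.5671 0.2714 0.2236] yYaw -76.95 z [-1.8e-03  5.0e-04 -1.0e+00] gap 1.0 F [ 0.2 -1.3  0.5]
[0.562023   0.23149263 0.00600107] [0.66171618 0.32658143 0.31204056]
w9 0.028 0.06 503 [array([0.6229 , 0.28693, 0.02278]), np.float64(0.00027)]
w9 0.028 0.06 503 [array([0.62617, 0.28706]), np.float64(0.00335)]
w9 0.005 0.012 1148 [array([0.62292, 0.28687, 0.03692]), np.float64(0.00151)]
```

View pics/w9.png

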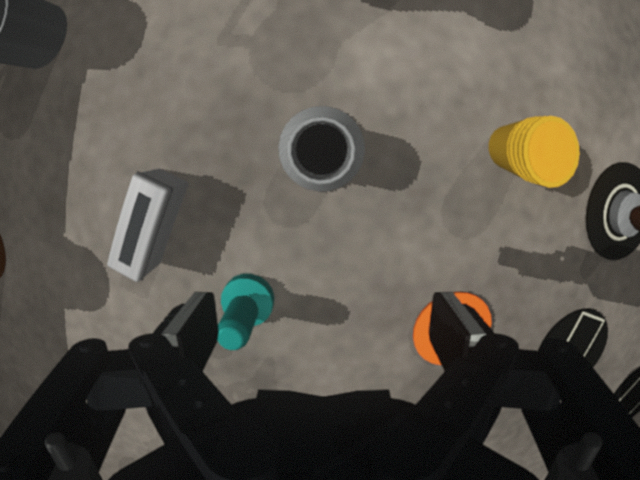

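>>> drive_tool(series=[{"travel":[0.36,-0.016,0],"angular":[0,0,0],"gripper":0},{"travel":[0.36,-0.016,0],"angular":[0,0,0],"gripper":0},{"travel":[0,0,0.6],"angular":[0,0,0],"gripper":0},{"travel":[0,0,0.6],"angular":[0,0,0],"gripper":0},{"travel":[0,0,0],"angular":[0,0,0],"gripper":0},{"travel":[0,0,0],"angular":[0,0,0],"gripper":0}])

```text
t: 10.6
tcp_pos: [0.6246, 0.2824, 0.1305]
tcp_rot: [[0.976, 0.22, 0.001], [0.22, -0.976, 0.001], [0.002, -0.0, -1.0]]
ft_force: [-0.4, -0.7, 0.5]
finger_gap: 1.002
```

```bash
python3 - <<'E'
from h import *
snap('w10')
at('w10',(.6229,.2869),[(.032,.06,None),(.003,.008,.040)],.06)
E
```

```text
t 10.6 tcp [0.6246 0.2824 0.1305] yYaw -77.3 z [ 1.5e-03  5.0e-04 -1.0e+00] gap 1.002 F [-0.4 -0.7  0.5]
w10 0.032 0.06 2285 [array([0.62458, 0.28722, 0.02407]), np.float64(0.00053)]
w10 0.003 0.008 747 [array([0.62132, 0.28669]), np.float64(0.00121)]
```

View pics/w10.png

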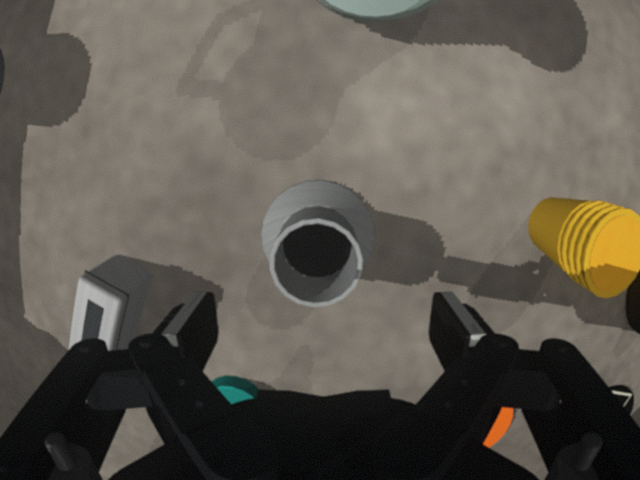

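>>> drive_tool(series=[{"travel":[-0.006,-0.06,0.5],"angular":[0,0,0],"gripper":0},{"travel":[0,0,0.55],"angular":[0,0,0],"gripper":0},{"travel":[0,0,0],"angular":[0,0,0],"gripper":0},{"travel":[0,0,0],"angular":[0,0,0],"gripper":1},{"travel":[0,0,0],"angular":[0,0,0],"gripper":1},{"travel":[0,0,0],"angular":[0,0,0],"gripper":1},{"travel":[0,0,0],"angular":[0,0,0],"gripper":1}], grip_force=40)

```text
t: 11.52
tcp_pos: [0.6242, 0.2882, 0.0487]
tcp_rot: [[0.975, 0.221, 0.006], [0.221, -0.975, 0.002], [0.006, -0.001, -1.0]]
ft_force: [-0.5, -0.5, 5.4]
finger_gap: 0.603
```

```bash
python3 - <<'E'
from h import *
snap('w11')
at('w11',(.6229,.2869),[(.003,.012,None)],.06)
E
```

```text
t 11.53 tcp [0.6242 0.2882 0.0487] yYaw -77.24 z [ 0.0056  0.002  -1.    ] gap 0.603 F [-0.5 -0.5  5.4]
w11 0.003 0.012 2915 [array([0.62296, 0.28864, 0.03697]), np.float64(0.00162)]
```

View pics/w11.png

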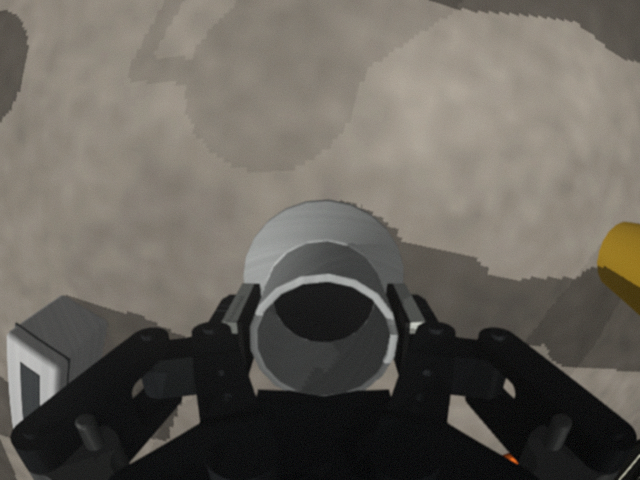

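>>> drive_tool(series=[{"travel":[0,0,-0.5],"angular":[0,0,0],"gripper":1},{"travel":[0,0,-0.7],"angular":[0,0,0],"gripper":1},{"travel":[0,0,-0.7],"angular":[0,0,0],"gripper":1},{"travel":[-0.2676,0.627,0],"angular":[0,0,0],"gripper":1},{"travel":[-0.2676,0.627,0],"angular":[0,0,0],"gripper":1},{"travel":[-0.2676,0.627,0],"angular":[0,0,0],"gripper":1},{"travel":[-0.2676,0.627,0],"angular":[0,0,0],"gripper":1},{"travel":[-0.2676,0.627,0],"angular":[0,0,0],"gripper":1}])

```text
t: 12.58
tcp_pos: [0.573, 0.0178, 0.1978]
tcp_rot: [[0.975, 0.221, 0.002], [0.221, -0.975, -0.0], [0.001, 0.001, -1.0]]
ft_force: [0.4, -0.2, -1.0]
finger_gap: 0.603
```

>>> drive_tool(series=[{"travel":[-0.2676,0.627,0],"angular":[0,0,0],"gripper":1},{"travel":[-0.2676,0.627,0],"angular":[0,0,0],"gripper":1},{"travel":[-0.2676,0.627,0],"angular":[0,0,0],"gripper":1},{"travel":[-0.2676,0.627,0],"angular":[0,0,0],"gripper":1},{"travel":[-0.2676,0.627,0],"angular":[0,0,0],"gripper":1},{"travel":[-0.2676,0.627,0],"angular":[0,0,0],"gripper":1},{"travel":[-0.2676,0.627,0],"angular":[0,0,0],"gripper":1},{"travel":[-0.2676,0.627,0],"angular":[0,0,0],"gripper":1}])

```text
t: 13.58
tcp_pos: [0.4946, -0.4116, 0.198]
tcp_rot: [[0.975, 0.221, 0.001], [0.221, -0.975, -0.002], [0.001, 0.002, -1.0]]
ft_force: [0.3, -1.1, -1.3]
finger_gap: 0.603
```

>>> drive_tool(series=[{"travel":[0,0,0.5],"angular":[0,0,0],"gripper":1},{"travel":[0,0,0.5],"angular":[0,0,0],"gripper":1},{"travel":[0,0,0.4],"angular":[0,0,0],"gripper":1},{"travel":[0,0,0],"angular":[0,0,0],"gripper":1},{"travel":[0,0,0],"angular":[0,0,0],"gripper":1}])

```text
t: 14.2
tcp_pos: [0.4956, -0.4104, 0.0868]
tcp_rot: [[0.975, 0.221, 0.001], [0.221, -0.975, -0.002], [0.001, 0.003, -1.0]]
ft_force: [0.6, -0.2, -0.8]
finger_gap: 0.603
```

```bash
python3 - <<'E'
from h import *
snap('w12')
c=np.load('w12.npz');T=c['tcp'];Rt=c['tr'];P=cloud('w12').reshape(-1,3);L=(P-T)@Rt
for a,b in [(.036,.046),(.040,.047)]:
    s=(np.hypot(L[:,0],L[:,1])<.055)&(L[:,2]>a)&(L[:,2]<b);print(s.sum(),circ(P[s][:,:2]),circ(P[s][:,:2],.037),P[s][:,2].min())
E
```

```text
t 14.2 tcp [ 0.4956 -0.4104  0.0868] yYaw -77.23 z [ 0.0014 -0.0023 -1.    ] gap 0.603 F [ 0.6 -0.2 -0.8]
3167 (array([ 0.49400646, -0.41019005,  0.03688426]), np.float64(0.0017453203612942932)) (array([ 0.49386862, -0.41022158]), np.float64(0.0017460798802081184)) 0.040862559280253175
1679 (array([ 0.49411957, -0.41013061,  0.03824266]), np.float64(0.0009584934028558453)) (array([ 0.49558402, -0.40981166]), np.float64(0.0010559356610753967)) 0.03985990786277399
```

View pics/w12.png

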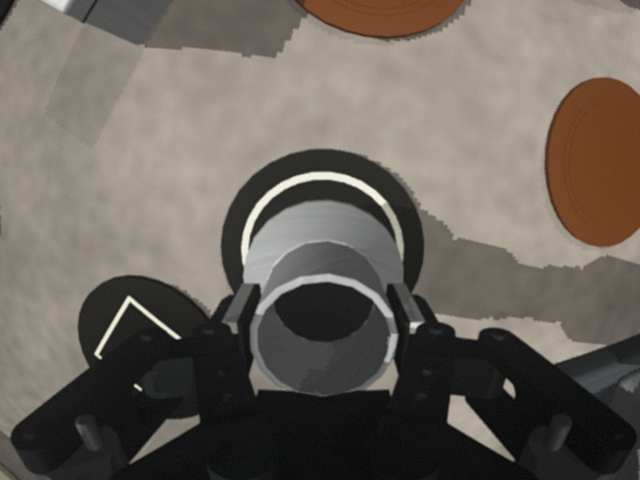

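>>> drive_tool(series=[{"travel":[0.021,-0.008,0.2],"angular":[0,0,0],"gripper":1},{"travel":[0,0,0.13],"angular":[0,0,0],"gripper":1},{"travel":[0,0,0.0],"angular":[0,0,0],"gripper":1}])

```text
t: 14.62
tcp_pos: [0.4956, -0.408, 0.0558]
tcp_rot: [[0.975, 0.221, -0.003], [0.221, -0.975, 0.002], [-0.003, -0.003, -1.0]]
ft_force: [-0.8, -0.0, -2.6]
finger_gap: 0.605
```

```bash
python3 - <<'E'
from h import *
snap('w13')
c=np.load('w13.npz');T=c['tcp'];Rt=c['tr'];P=cloud('w13').reshape(-1,3);L=(P-T)@Rt
for a,b in [(.036,.046),(.040,.047)]:
    s=(np.hypot(L[:,0],L[:,1])<.055)&(L[:,2]>a)&(L[:,2]<b);print(s.sum(),circ(P[s][:,:2]),circ(P[s][:,:2],.038),P[s][:,2].min())
E
```

```text
t 14.62 tcp [ 0.4956 -0.408   0.0558] yYaw -77.23 z [-0.0034  0.002  -1.    ] gap 0.605 F [-0.8 -0.  -2.6]
3186 (array([ 0.49381164, -0.40767768,  0.0368911 ]), np.float64(0.0017462394051759053)) (array([ 0.4924882 , -0.40797903]), np.float64(0.001790529578485319)) 0.009669860140378683
1676 (array([ 0.49396342, -0.40760993,  0.03820234]), np.float64(0.0009636740650573681)) (array([ 0.49420305, -0.40755562]), np.float64(0.0009664077925022268)) 0.008678569679187537
```

View pics/w13.png

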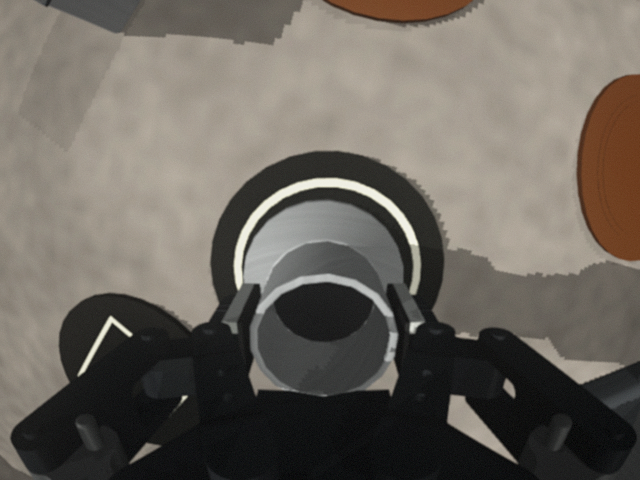

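>>> drive_tool(series=[{"travel":[0.018,0.023,0],"angular":[0,0,0],"gripper":1},{"travel":[0,0,0.02],"angular":[0,0,0],"gripper":1},{"travel":[0,0,0.01],"angular":[0,0,0],"gripper":1}])

```text
t: 15.05
tcp_pos: [0.4982, -0.4103, 0.0556]
tcp_rot: [[0.975, 0.221, -0.001], [0.221, -0.975, -0.0], [-0.001, 0.0, -1.0]]
ft_force: [0.4, 0.8, -1.7]
finger_gap: 0.603
```

```bash
python3 - <<'E'
from h import *
snap('w14')
c=np.load('w14.npz');T=c['tcp'];Rt=c['tr'];P=cloud('w14').reshape(-1,3);L=(P-T)@Rt
for a,b in [(.036,.046),(.040,.047)]:
    s=(np.hypot(L[:,0],L[:,1])<.055)&(L[:,2]>a)&(L[:,2]<b);print(s.sum(),circ(P[s][:,:2]),P[s][:,2].min())
E
```

```text
t 15.05 tcp [ 0.4982 -0.4103  0.0556] yYaw -77.24 z [-8.e-04 -3.e-04 -1.e+00] gap 0.603 F [ 0.4  0.8 -1.7]
3186 (array([ 0.49654503, -0.41010246,  0.03687393]), np.float64(0.0017545645270402312)) 0.009533310558018648
1651 (array([ 0.49669054, -0.41001422,  0.03823041]), np.float64(0.0009440547488140007)) 0.008543662627794157
```

View pics/w14.png

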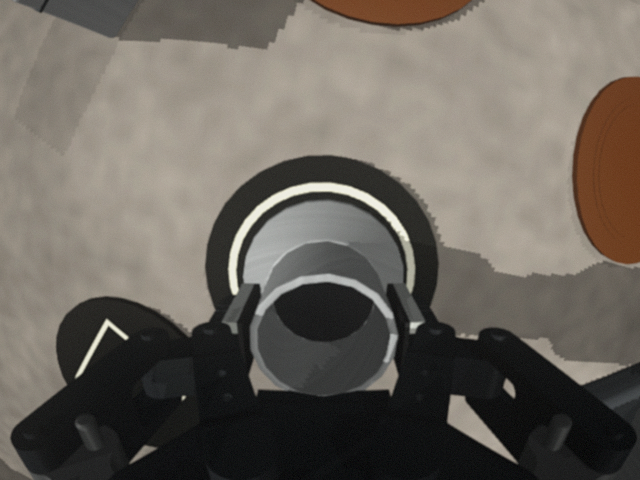

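>>> drive_tool(series=[{"travel":[-0.01,-0.012,0.015],"angular":[0,0,0],"gripper":1},{"travel":[0,0,0.01],"angular":[0,0,0],"gripper":1},{"travel":[0,0,0],"angular":[0,0,0],"gripper":0.3},{"travel":[0,0,0],"angular":[0,0,0],"gripper":0},{"travel":[0,0,0],"angular":[0,0,0],"gripper":0},{"travel":[0,0,0],"angular":[0,0,0],"gripper":0}])

```text
t: 15.85
tcp_pos: [0.4971, -0.4094, 0.0533]
tcp_rot: [[0.975, 0.221, -0.001], [0.221, -0.975, -0.0], [-0.001, -0.0, -1.0]]
ft_force: [-0.2, -0.3, -0.3]
finger_gap: 1.005
```

>>> drive_tool(series=[{"travel":[0,0,-0.4],"angular":[0,0,0],"gripper":0},{"travel":[0,0,-0.6],"angular":[0,0,0],"gripper":0},{"travel":[0,0,-0.6],"angular":[0,0,0],"gripper":0},{"travel":[-0.6,-0.3,-0.4],"angular":[0,0,0],"gripper":0},{"travel":[0,0,0],"angular":[0,0,0],"gripper":0}])

```text
t: 16.48
tcp_pos: [0.4441, -0.3974, 0.2185]
tcp_rot: [[0.976, 0.219, 0.004], [0.219, -0.976, -0.006], [0.002, 0.006, -1.0]]
ft_force: [1.0, 0.4, 0.4]
finger_gap: 1.0
```

```bash
python3 - <<'E'
from h import *
snap('w15')
at('w15',(.4957,-.4091),[(.035,.066,None)],.06)
p,K,o,R=load('w15')
u,v=proj([.4957,-.4091,.02],K,o,R,True)[0].astype(int);print(u,v)
cv2.imwrite('pics/w15z.png',cv2.resize(p[max(0,v-70):v+70,u-70:u+70],None,fx=4,fy=4,interpolation=cv2.INTER_CUBIC))
E
```

```text
t 16.48 tcp [ 0.4441 -0.3974  0.2185] yYaw -77.32 z [ 0.0038 -0.0057 -1.    ] gap 1.0 F [1.  0.4 0.4]
w15 0.035 0.066 574 [array([ 0.4959 , -0.40928,  0.02302]), np.float64(0.00054)]
348 161
```

View pics/w15z.png

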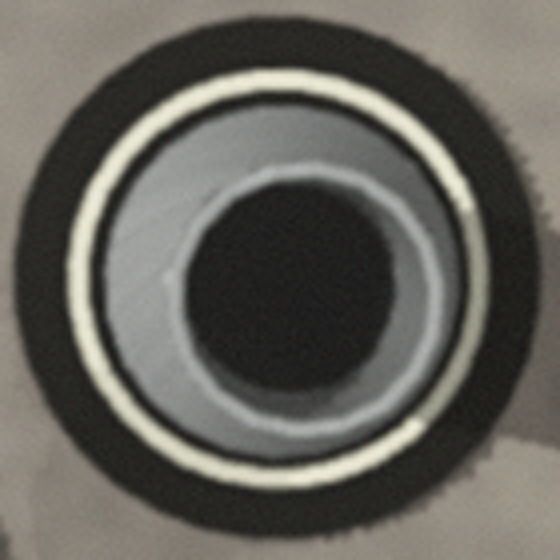

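View pics/w15.png

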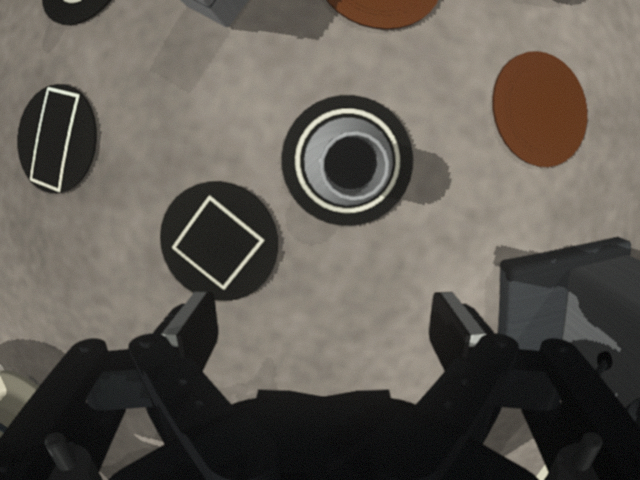

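The funnel is centred at (0.4959, -0.4093) inside its line. Next is the shaker.

>>> drive_tool(series=[{"travel":[0.58,-0.41,0],"angular":[0.04,-0.025,0],"gripper":0},{"travel":[0.58,-0.41,0],"angular":[0,0,0],"gripper":0},{"travel":[0.58,-0.41,0],"angular":[0,0,0],"gripper":0},{"travel":[0,0,0],"angular":[0,0,0],"gripper":0},{"travel":[0,0,0],"angular":[0,0,0],"gripper":0}])

```text
t: 17.15
tcp_pos: [0.5592, -0.2698, 0.2118]
tcp_rot: [[0.975, 0.222, -0.008], [0.222, -0.975, 0.005], [-0.007, -0.007, -1.0]]
ft_force: [-0.7, -0.8, -0.5]
finger_gap: 0.997
```

```bash
cat >> h.py <<'E'
def toprect(tag,c,z,tol=.004,rad=.07):
    P=cloud(tag).reshape(-1,3);q=P[(np.hypot(*(P[:,:2]-np.array(c)).T)<rad)&(abs(P[:,2]-z)<tol)]
    # robust: convex hull of bulk after removing outliers
    r=cv2.minAreaRect((q[:,:2]*1000).astype(np.float32));b=cv2.boxPoints(r)
    E=max([b[1]-b[0],b[2]-b[1]],key=np.linalg.norm)
    print(tag,'n',len(q),'z',np.median(q[:,2]).round(4),'cen',np.round(r[0],1),np.round(r[1],1),'long',round(np.degrees(np.arctan2(E[1],E[0]))%180,1))
E
python3 - <<'E'
from h import *
snap('w16')
toprect('w16',(.628,-.258),.08)
E
```

```text
t 17.15 tcp [ 0.5592 -0.2698  0.2118] yYaw -77.19 z [-0.0079  0.0051 -1.    ] gap 0.997 F [-0.7 -0.8 -0.5]
w16 n 5933 z 0.0797 cen [ 632.3 -257.1] [54.4 54.5] long 158.5
```

View pics/w16.png

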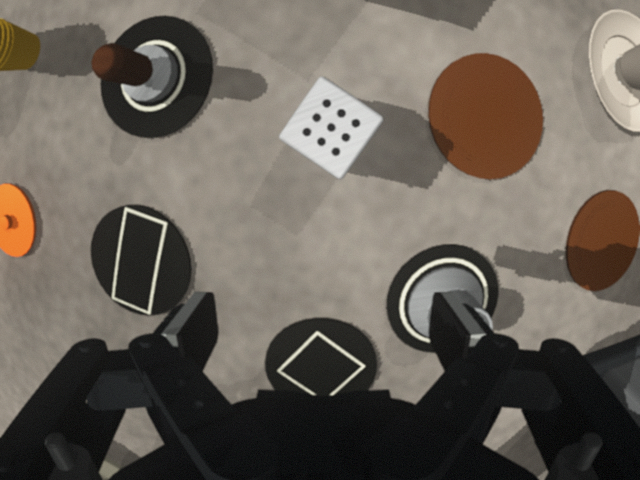

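>>> drive_tool(series=[{"travel":[0,0,0],"angular":[-0.04,0.032,0.857],"gripper":0},{"travel":[0,0,0],"angular":[0,0,0.857],"gripper":0},{"travel":[0,0,0],"angular":[0,0,0.857],"gripper":0},{"travel":[0,0,0],"angular":[0,0,0.857],"gripper":0},{"travel":[0,0,0],"angular":[0,0,0.857],"gripper":0},{"travel":[0,0,0],"angular":[0,0,0],"gripper":0}])

```text
t: 17.95
tcp_pos: [0.5583, -0.2713, 0.2132]
tcp_rot: [[0.93, -0.368, -0.001], [-0.368, -0.93, -0.0], [-0.0, 0.001, -1.0]]
ft_force: [0.7, -0.5, 0.3]
finger_gap: 1.002
```

```bash
cat >> h.py <<'E'
def delta(target,yaw=None):
    from cell import sense
    s=sense();R=s['tcp_rot'];d=(np.array(target)-s['tcp_pos'])@R
    y=np.degrees(np.arctan2(R[1,1],R[0,1]))
    print('units',np.round(d/.08,3),'norm mm',np.linalg.norm(d)*1000,'zturn units',None if yaw is None else round(-(yaw-y)/8,3),'tilt fix ax,ay units',np.round([np.degrees(-(np.array([0,0,-1])@R[:,1]))/8,np.degrees(np.array([0,0,-1])@R[:,0])/8],3))
E
python3 - <<'E'
from h import *
snap('w17');toprect('w17',(.632,-.257),.08)
delta([.6323,-.2571,.2],-111.5)
E
```

```text
t 17.95 tcp [ 0.5583 -0.2713  0.2132] yYaw -111.59 z [-6.e-04 -4.e-04 -1.e+00] gap 1.002 F [ 0.7 -0.5  0.3]
w17 n 5673 z 0.0797 cen [ 632.7 -257. ] [53.9 54. ] long 158.3
units [ 0.795 -0.501  0.165] norm mm 76.30853454965346 zturn units 0.002 tilt fix ax,ay units [0.004 0.003]
```

View pics/w17.png

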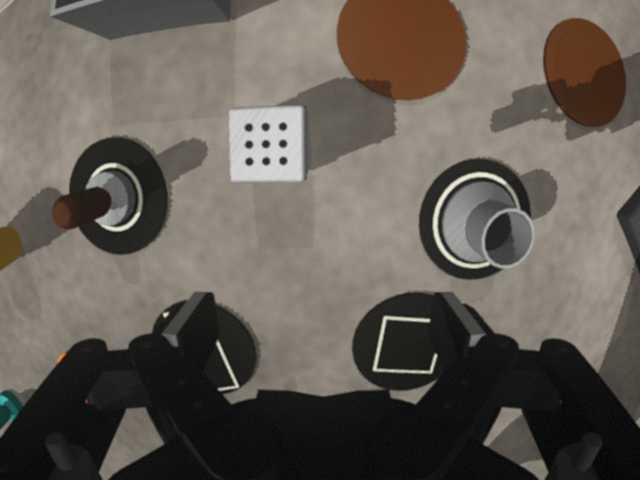

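>>> drive_tool(series=[{"travel":[0.4,-0.25,0],"angular":[0,0,0],"gripper":0},{"travel":[0.4,-0.25,0],"angular":[0,0,0],"gripper":0},{"travel":[0,0,0.5],"angular":[0,0,0],"gripper":0},{"travel":[0,0,0.5],"angular":[0,0,0],"gripper":0},{"travel":[0,0,0],"angular":[0,0,0],"gripper":0},{"travel":[0,0,0],"angular":[0,0,0],"gripper":0}])

```text
t: 18.75
tcp_pos: [0.6336, -0.2568, 0.1353]
tcp_rot: [[0.93, -0.366, 0.002], [-0.366, -0.93, -0.001], [0.002, 0.001, -1.0]]
ft_force: [-0.5, 0.2, 0.7]
finger_gap: 0.998
```

```bash
python3 - <<'E'
from h import *
snap('w18');toprect('w18',(.632,-.257),.08)
delta([.6325,-.257,.055],-111.6)
E
```

```text
t 18.75 tcp [ 0.6336 -0.2568  0.1353] yYaw -111.49 z [ 0.0015 -0.0012 -1.    ] gap 0.998 F [-0.5  0.2  0.7]
w18 n 9756 z 0.0797 cen [ 632.7 -257.2] [54.5 54. ] long 68.3
units [-0.022  0.007  1.017] norm mm 81.38810358787148 zturn units 0.013 tilt fix ax,ay units [ 0.005 -0.027]
```

View pics/w18.png

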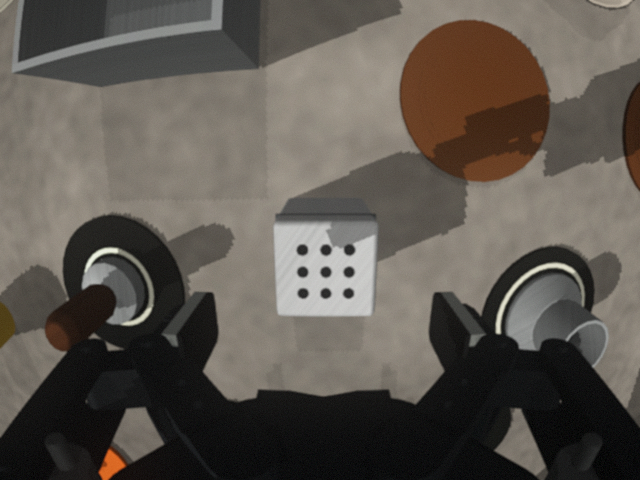

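>>> drive_tool(series=[{"travel":[-0.015,0.003,0.5],"angular":[0,0,0.01],"gripper":0},{"travel":[0,0,0.5],"angular":[0,0,0],"gripper":0},{"travel":[0,0,0],"angular":[0,0,0],"gripper":0},{"travel":[0,0,0],"angular":[0,0,0],"gripper":1},{"travel":[0,0,0],"angular":[0,0,0],"gripper":1},{"travel":[0,0,0],"angular":[0,0,0],"gripper":1},{"travel":[0,0,0],"angular":[0,0,0],"gripper":1}], grip_force=50)

```text
t: 19.68
tcp_pos: [0.6338, -0.257, 0.0575]
tcp_rot: [[0.93, -0.368, 0.005], [-0.368, -0.93, -0.003], [0.006, 0.001, -1.0]]
ft_force: [0.2, -1.4, 7.3]
finger_gap: 0.626
```

```bash
python3 - <<'E'
from h import *
snap('w19');toprect('w19',(.632,-.257),.08,.003,.039)
delta([.392,-.3028,.2],-117.9)
E
```

```text
t 19.68 tcp [ 0.6338 -0.257   0.0575] yYaw -111.6 z [ 0.0054 -0.0031 -1.    ] gap 0.626 F [ 0.2 -1.4  7.3]
w19 n 20024 z 0.0797 cen [ 636.4 -258.3] [72.5 47. ] long 68.6
units [-2.588  1.647 -1.796] norm mm 284.38454458649625 zturn units 0.788 tilt fix ax,ay units [ 0.007 -0.044]
```

View pics/w19.png

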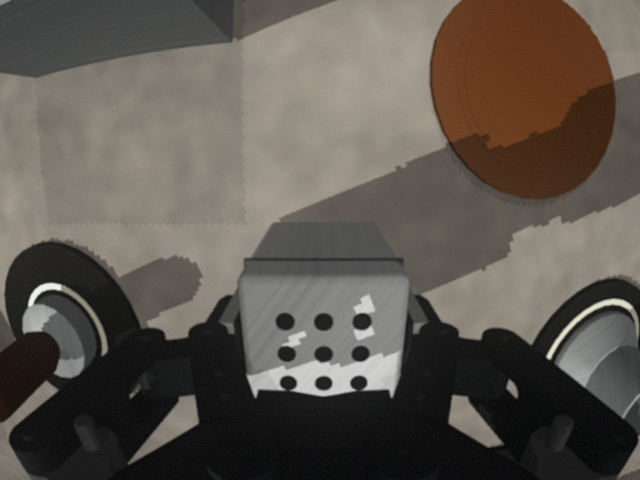

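```bash
cat >> h.py <<'E'
def dots(tag,zrel,c=None,show=True):
    # nine dots: centre & direction in tool frame; zrel: plane z in tool frame (negative=above TCP)
    p,K,o,R=load(tag);d=np.load(tag+'.npz');T,Rt=d['tcp'],d['tr']
    g=cv2.resize(cv2.cvtColor(p,cv2.COLOR_BGR2GRAY),None,fx=3,fy=3,interpolation=cv2.INTER_CUBIC)
    n,l,st,ce=cv2.connectedComponentsWithStats((g<70).astype(np.uint8))
    uv=(ce+.5)/3-.5;A=st[:,4]/9
    rr=rays(uv,K,o,R,True)@Rt;oo=(o-T)@Rt;t=(zrel-oo[2])/rr[:,2];W=(oo+rr*t[:,None])
    ok=(A>25)&(A<600)&(np.abs(W[:,0])<.035)&(np.abs(W[:,1])<.035)&(np.abs(st[:,2]/st[:,3]-1)<.6);W=W[ok][:,:2]
    print(tag,len(W),'tool centre',W.mean(0).round(4));print((W*1000).round(1).tolist());return W
E
python3 - <<'E'
from h import *
dots('w19',.0575-.08)
E
```

```text
w19 7 tool centre [ 0.0024 -0.0006]
[[11.0, -12.5], [11.0, -0.6], [11.0, 11.4], [-1.0, 11.4], [-1.1, -12.6], [-1.0, -0.5], [-13.1, -0.5]]
```

>>> drive_tool(series=[{"travel":[0,0,-0.5],"angular":[0,0,0],"gripper":1},{"travel":[0,0,-0.65],"angular":[0,0,0],"gripper":1},{"travel":[0,0,-0.65],"angular":[0,0,0.79],"gripper":1},{"travel":[-0.478,0.386,0],"angular":[0,0,0],"gripper":1},{"travel":[-0.478,0.386,0],"angular":[0,0,0],"gripper":1},{"travel":[-0.478,0.386,0],"angular":[0,0,0],"gripper":1},{"travel":[-0.478,0.386,0],"angular":[0,0,0],"gripper":1},{"travel":[-0.478,0.386,0],"angular":[0,0,0],"gripper":1}])

```text
t: 20.72
tcp_pos: [0.3894, -0.303, 0.1982]
tcp_rot: [[0.884, -0.468, 0.001], [-0.468, -0.884, -0.001], [0.001, 0.001, -1.0]]
ft_force: [-0.1, -1.1, -1.8]
finger_gap: 0.626
```

>>> drive_tool(series=[{"travel":[0,0,0.4],"angular":[0,0,0],"gripper":1},{"travel":[0,0,0.5],"angular":[0,0,0],"gripper":1},{"travel":[0,0,0.4],"angular":[0,0,0],"gripper":1},{"travel":[0,0,0],"angular":[0,0,0],"gripper":1},{"travel":[0,0,0],"angular":[0,0,0],"gripper":1}])

```text
t: 21.35
tcp_pos: [0.3915, -0.3034, 0.0955]
tcp_rot: [[0.884, -0.468, 0.002], [-0.468, -0.884, -0.002], [0.002, 0.001, -1.0]]
ft_force: [0.3, 0.2, -1.3]
finger_gap: 0.626
```

```bash
python3 - <<'E'
from h import *
snap('w20')
dots('w20',.0575-.08);delta([.3926,-.3038,.0635],-117.9)
E
```

```text
t 21.35 tcp [ 0.3915 -0.3034  0.0955] yYaw -117.91 z [ 0.0016 -0.0019 -1.    ] gap 0.626 F [ 0.3  0.2 -1.3]
w20 7 tool centre [ 0.0024 -0.0005]
[[11.0, -12.6], [10.9, -0.6], [10.9, 11.5], [-1.0, -12.6], [-1.0, -0.5], [-1.0, 11.4], [-13.1, -0.5]]
units [ 0.009 -0.004  0.405] norm mm 32.42519200216665 zturn units -0.001 tilt fix ax,ay units [ 0.009 -0.024]
```

View pics/w20.png

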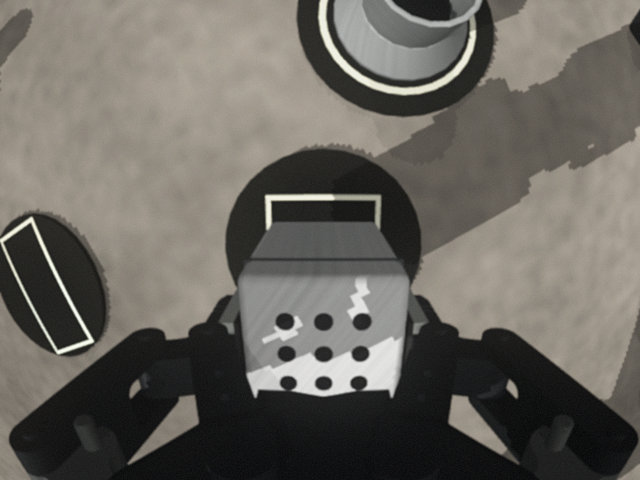

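Position and yaw agree with the target, so I'll lower it.

>>> drive_tool(series=[{"travel":[0.009,-0.004,0.25],"angular":[0,-0.024,0],"gripper":1},{"travel":[0,0,0.1],"angular":[0,0,0],"gripper":1},{"travel":[0,0,0],"angular":[0,0,0],"gripper":1}])

```text
t: 21.78
tcp_pos: [0.3914, -0.3027, 0.0647]
tcp_rot: [[0.884, -0.468, -0.004], [-0.468, -0.884, 0.002], [-0.005, 0.0, -1.0]]
ft_force: [-0.3, -0.4, -3.0]
finger_gap: 0.628
```

```bash
python3 - <<'E'
from h import *
snap('w21');delta([.3926,-.3038,.0635],-117.9)
E
```

```text
t 21.77 tcp [ 0.3914 -0.3027  0.0647] yYaw -117.91 z [-0.0042  0.0021 -1.    ] gap 0.628 F [-0.3 -0.4 -3. ]
units [0.018 0.005 0.018] norm mm 2.0700117704066487 zturn units -0.001 tilt fix ax,ay units [0.001 0.031]
```

View pics/w21.png

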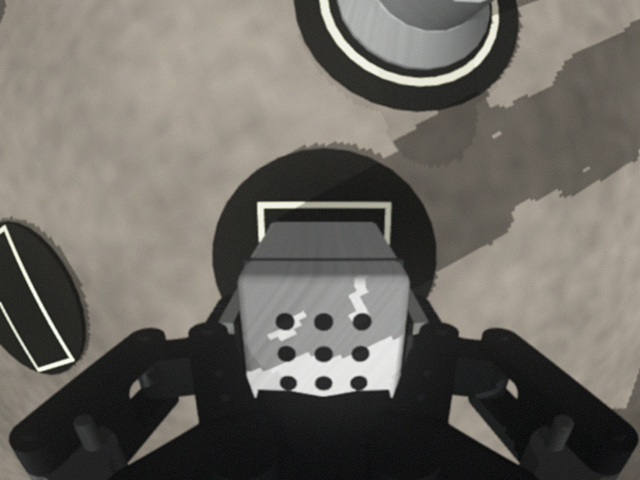

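>>> drive_tool(series=[{"travel":[0.021,0.006,0],"angular":[0,0.026,0],"gripper":1},{"travel":[0,0,0.015],"angular":[0,0,0],"gripper":1},{"travel":[0,0,0.01],"angular":[0,0,0],"gripper":1}])

```text
t: 22.2
tcp_pos: [0.3929, -0.3042, 0.0636]
tcp_rot: [[0.884, -0.468, 0.0], [-0.468, -0.884, -0.0], [0.0, 0.0, -1.0]]
ft_force: [-1.0, 1.4, 2.4]
finger_gap: 0.623
```

```bash
python3 - <<'E'
from h import *
snap('w22');delta([.3926,-.3038,.0635],-117.9)
p=load('w22')[0];cv2.imwrite('pics/w22z.png',cv2.resize(p[140:300,220:440],None,fx=3.5,fy=3.5))
E
```

```text
t 22.2 tcp [ 0.3929 -0.3042  0.0636] yYaw -117.92 z [ 0.e+00 -5.e-04 -1.e+00] gap 0.623 F [-1.   1.4  2.4]
units [-0.006 -0.002  0.001] norm mm 0.5267292451842551 zturn units -0.002 tilt fix ax,ay units [ 0.003 -0.002]
```

View pics/w22z.png

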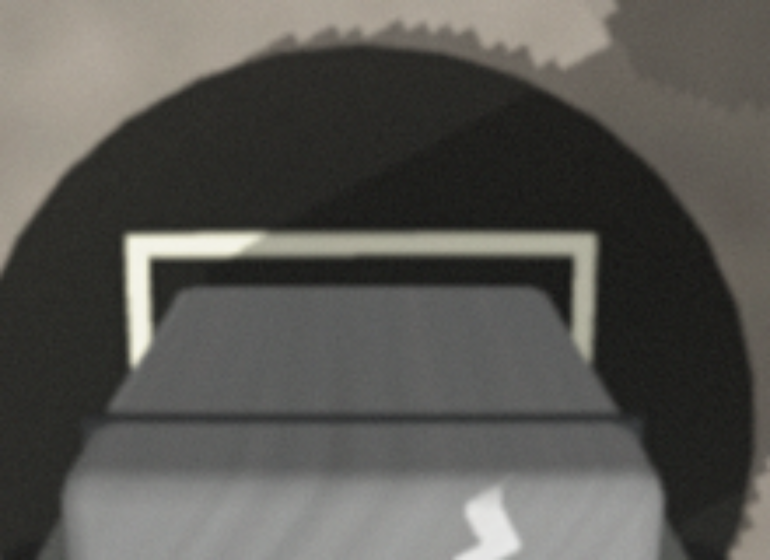

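Landed, with even gaps to the line. I'll release it.

>>> drive_tool(series=[{"travel":[0,0,0],"angular":[0,0,0],"gripper":0.3},{"travel":[0,0,0],"angular":[0,0,0],"gripper":0},{"travel":[0,0,0],"angular":[0,0,0],"gripper":0},{"travel":[0,0,0],"angular":[0,0,0],"gripper":0},{"travel":[0,0,-0.4],"angular":[0,0,0],"gripper":0},{"travel":[0,0,-0.6],"angular":[0,0,0],"gripper":0},{"travel":[0,0,-0.7],"angular":[0,0,0],"gripper":0},{"travel":[0,-0.5,-0.4],"angular":[0,0,0],"gripper":0}])

```text
t: 23.25
tcp_pos: [0.4116, -0.2702, 0.2349]
tcp_rot: [[0.882, -0.471, 0.003], [-0.471, -0.882, -0.004], [0.004, 0.002, -1.0]]
ft_force: [0.2, 0.8, 0.1]
finger_gap: 1.003
```

```bash
python3 - <<'E'
from h import *
snap('w23');toprect('w23',(.392,-.303),.086)
from cell import sense;print(np.round(sense()['joint_positions'],1))
E
```

```text
t 23.25 tcp [ 0.4116 -0.2702  0.2349] yYaw -118.13 z [ 0.0029 -0.0035 -1.    ] gap 1.003 F [0.2 0.8 0.1]
w23 n 4600 z 0.0857 cen [ 392.3 -303.4] [54.4 53.3] long 62.1
[-36.8 -11.9  87.9   0.2 103.5  81.1]
```

View pics/w23.png

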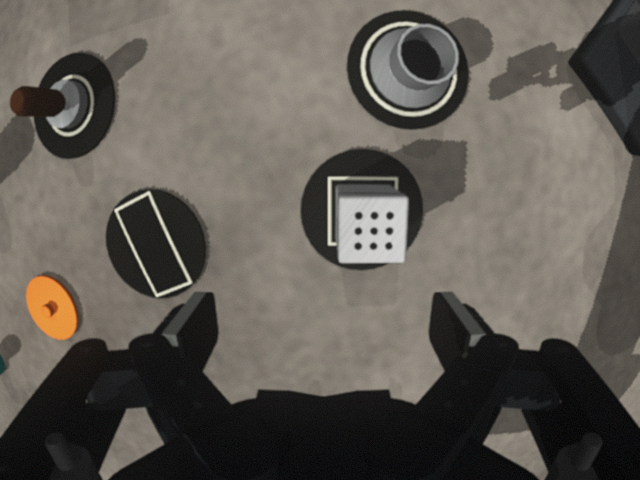

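```bash
python3 - <<'E'
from h import *
toprect('w9',(.52,.435),.056,.004,.07);toprect('w3',(.52,.435),.056,.004,.08)
E
```

```text
w9 n 3695 z 0.0557 cen [523.3 434.7] [38.  96.3] long 166.5
w3 n 3155 z 0.0557 cen [522.7 434.9] [39.3 96.3] long 167.2
```

>>> drive_tool(series=[{"travel":[0,0,0],"angular":[0,0,-0.945],"gripper":0},{"travel":[0,0,0],"angular":[0,0,-0.945],"gripper":0},{"travel":[-0.1,-0.69,0],"angular":[0,0,0],"gripper":0},{"travel":[-0.1,-0.69,0],"angular":[0,0,0],"gripper":0},{"travel":[-0.1,-0.69,0],"angular":[0,0,0],"gripper":0},{"travel":[-0.1,-0.69,0],"angular":[0,0,0],"gripper":0},{"travel":[-0.1,-0.69,0],"angular":[0,0,0],"gripper":0},{"travel":[-0.1,-0.69,0],"angular":[0,0,0],"gripper":0}])

```text
t: 24.3
tcp_pos: [0.438, 0.0666, 0.2313]
tcp_rot: [[0.975, -0.221, 0.001], [-0.221, -0.975, -0.0], [0.001, 0.0, -1.0]]
ft_force: [0.3, -1.1, 0.6]
finger_gap: 1.0
```

>>> drive_tool(series=[{"travel":[-0.1,-0.69,0],"angular":[0,0,0],"gripper":0},{"travel":[-0.1,-0.69,0],"angular":[0,0,0],"gripper":0},{"travel":[-0.1,-0.69,0],"angular":[0,0,0],"gripper":0},{"travel":[-0.1,-0.69,0],"angular":[0,0,0],"gripper":0},{"travel":[-0.1,-0.69,0],"angular":[0,0,0],"gripper":0},{"travel":[-0.1,-0.69,0],"angular":[0,0,0],"gripper":0},{"travel":[0,0,0],"angular":[0,0,0],"gripper":0},{"travel":[0,0,0],"angular":[0,0,0],"gripper":0}])

```text
t: 25.3
tcp_pos: [0.4647, 0.3982, 0.2306]
tcp_rot: [[0.975, -0.221, -0.001], [-0.221, -0.975, -0.002], [-0.0, 0.002, -1.0]]
ft_force: [0.2, -0.6, 0.2]
finger_gap: 1.001
```

```bash
python3 - <<'E'
from h import *
snap('w24');toprect('w24',(.523,.435),.056,.004,.07)
from cell import sense;print(np.round(sense()['joint_positions'],1))
delta([.523,.435,.12],-103)
E
```

```text
t 25.3 tcp [0.4647 0.3982 0.2306] yYaw -102.77 z [-6.0e-04 -1.5e-03 -1.0e+00] gap 1.001 F [ 0.2 -0.6  0.2]
w24 n 5225 z 0.0558 cen [522.7 435.5] [38.9 96. ] long 167.1
[ 37.4   6.9  70.4  -0.  102.7 140.2]
units [ 0.605 -0.617  1.39 ] norm mm 130.92978624040526 zturn units 0.022 tilt fix ax,ay units [ 0.006 -0.002]
```

View pics/w24.png

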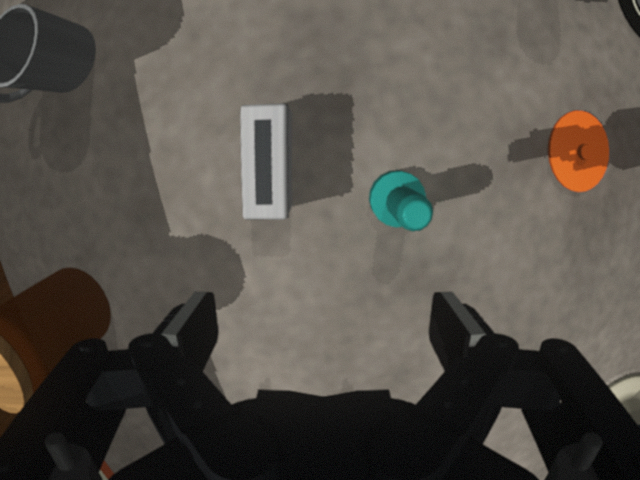

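>>> drive_tool(series=[{"travel":[0.302,-0.31,0],"angular":[0,0,0.01],"gripper":0},{"travel":[0.302,-0.31,0],"angular":[0,0,0],"gripper":0},{"travel":[0,0,0.6],"angular":[0,0,0],"gripper":0},{"travel":[0,0,0.6],"angular":[0,0,0],"gripper":0},{"travel":[0,0,0],"angular":[0,0,0],"gripper":0},{"travel":[0,0,0],"angular":[0,0,0],"gripper":0}])

```text
t: 26.1
tcp_pos: [0.5237, 0.4356, 0.1382]
tcp_rot: [[0.975, -0.224, 0.003], [-0.224, -0.975, 0.001], [0.002, -0.002, -1.0]]
ft_force: [-0.2, -0.2, 0.1]
finger_gap: 1.0
```

```bash
python3 - <<'E'
from h import *
snap('w25');toprect('w25',(.523,.435),.056,.004,.07)
from cell import sense;print(np.round(sense()['joint_positions'],1))
delta([.523,.4353,.034],-102.9)
E
```

```text
t 26.1 tcp [0.5237 0.4356 0.1382] yYaw -102.93 z [ 0.0027  0.0014 -1.    ] gap 1.0 F [-0.2 -0.2  0.1]
w25 n 9633 z 0.0558 cen [522.7 435.4] [38.2 96.3] long 166.8
[ 36.9  17.9  67.2  -0.   94.6 139.8]
units [-0.015  0.018  1.316] norm mm 105.32217028795365 zturn units -0.002 tilt fix ax,ay units [-0.027 -0.026]
```

View pics/w25.png

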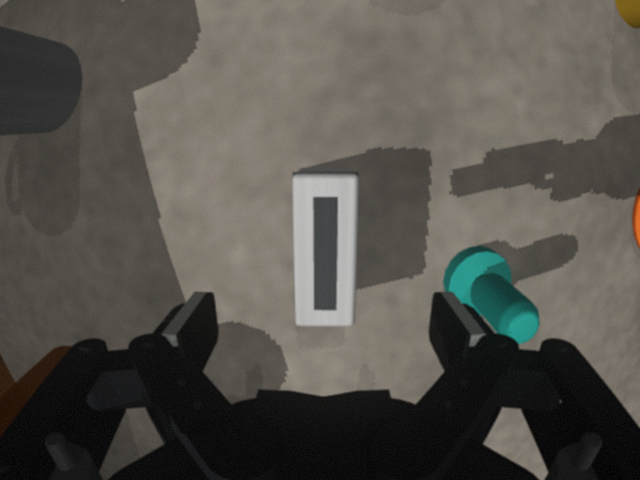

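>>> drive_tool(series=[{"travel":[-0.015,0.01,0.6],"angular":[0,0,0],"gripper":0},{"travel":[0,0,0.6],"angular":[0,0,0],"gripper":0},{"travel":[0,0,0.1],"angular":[0,0,0],"gripper":0},{"travel":[0,0,0],"angular":[0,0,0],"gripper":1},{"travel":[0,0,0],"angular":[0,0,0],"gripper":1},{"travel":[0,0,0],"angular":[0,0,0],"gripper":1},{"travel":[0,0,0],"angular":[0,0,0],"gripper":1},{"travel":[0,0,0],"angular":[0,0,0],"gripper":1}])

```text
t: 27.15
tcp_pos: [0.5229, 0.4364, 0.0346]
tcp_rot: [[0.975, -0.223, 0.004], [-0.223, -0.975, 0.002], [0.004, -0.003, -1.0]]
ft_force: [0.7, -0.2, 6.2]
finger_gap: 0.437
```

```bash
cat >> h.py <<'E'
def slot(tag,zrel):
    # dark slot on tin top: centre and long direction in tool frame (partly hidden possible)
    p,K,o,R=load(tag);d=np.load(tag+'.npz');T,Rt=d['tcp'],d['tr']
    P=cloud(tag).reshape(-1,3);L=(P-T)@Rt
    s=(abs(L[:,2]-zrel)<.004)&(abs(L[:,1])<.0195)&(L[:,0]<.06)&(L[:,0]>-.06);q=L[s]
    print(tag,'n',len(q),'x',q[:,0].min().round(4),q[:,0].max().round(4),'y',q[:,1].min().round(4),q[:,1].max().round(4),'z',np.median(q[:,2]).round(4))
E
python3 - <<'E'
from h import *
snap('w26');slot('w26',.0345-.056)
E
```

```text
t 27.15 tcp [0.5229 0.4364 0.0346] yYaw -102.88 z [ 0.0042  0.0025 -1.    ] gap 0.437 F [ 0.7 -0.2  6.2]
w26 n 22941 x -0.0199 0.0485 y -0.0195 0.0195 z -0.0211
```

View pics/w26.png

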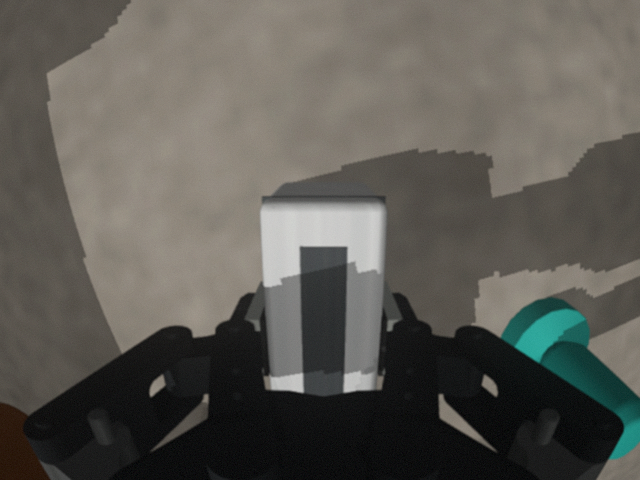

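>>> drive_tool(series=[{"travel":[0,0,-0.5],"angular":[0,0,0],"gripper":1},{"travel":[0,0,-0.7],"angular":[0,0,0],"gripper":1},{"travel":[0,0,-0.7],"angular":[0,0,0],"gripper":1},{"travel":[0,0,-0.2],"angular":[0,0,-0.79],"gripper":1},{"travel":[0.004,0.663,0],"angular":[0,0,0],"gripper":1},{"travel":[0.004,0.663,0],"angular":[0,0,0],"gripper":1},{"travel":[0.004,0.663,0],"angular":[0,0,0],"gripper":1},{"travel":[0.004,0.663,0],"angular":[0,0,0],"gripper":1}])

```text
t: 28.2
tcp_pos: [0.4982, 0.223, 0.1997]
tcp_rot: [[0.993, -0.114, 0.001], [-0.114, -0.993, -0.0], [0.001, 0.0, -1.0]]
ft_force: [0.3, 0.2, -1.4]
finger_gap: 0.443
```

>>> drive_tool(series=[{"travel":[0.004,0.663,0],"angular":[0,0,0],"gripper":1},{"travel":[0.004,0.663,0],"angular":[0,0,0],"gripper":1},{"travel":[0.004,0.663,0],"angular":[0,0,0],"gripper":1},{"travel":[0.004,0.663,0],"angular":[0,0,0],"gripper":1},{"travel":[0.004,0.663,0],"angular":[0,0,0],"gripper":1},{"travel":[0.004,0.663,0],"angular":[0,0,0],"gripper":1},{"travel":[0,0,0],"angular":[0,0,0],"gripper":1},{"travel":[0,0,0],"angular":[0,0,0],"gripper":1}])

```text
t: 29.2
tcp_pos: [0.4641, -0.0915, 0.1998]
tcp_rot: [[0.993, -0.115, 0.001], [-0.115, -0.993, 0.0], [0.001, -0.0, -1.0]]
ft_force: [-0.2, 0.5, -1.3]
finger_gap: 0.436
```

>>> drive_tool(series=[{"travel":[0,0,0.5],"angular":[0,0,0],"gripper":1},{"travel":[0,0,0.6],"angular":[0,0,0],"gripper":1},{"travel":[0,0,0.5],"angular":[0,0,0],"gripper":1},{"travel":[0,0,0],"angular":[0,0,0],"gripper":1},{"travel":[0,0,0],"angular":[0,0,0],"gripper":1}])

```text
t: 29.82
tcp_pos: [0.4652, -0.0912, 0.0734]
tcp_rot: [[0.994, -0.113, 0.002], [-0.113, -0.994, -0.001], [0.002, 0.001, -1.0]]
ft_force: [0.5, 0.7, -1.9]
finger_gap: 0.435
```

```bash
python3 - <<'E'
from h import *
snap('w27');slot('w27',.0345-.056);delta([.4648,-.0909,.0406],-96.6)
E
```

```text
t 29.82 tcp [ 0.4652 -0.0912  0.0734] yYaw -96.47 z [ 2.3e-03 -9.0e-04 -1.0e+00] gap 0.435 F [ 0.5  0.7 -1.9]
w27 n 22953 x -0.0197 0.0485 y -0.0195 0.0195 z -0.0212
units [-0.012 -0.007  0.418] norm mm 33.46973038466437 zturn units 0.014 tilt fix ax,ay units [ 0.006 -0.028]
```

View pics/w27.png

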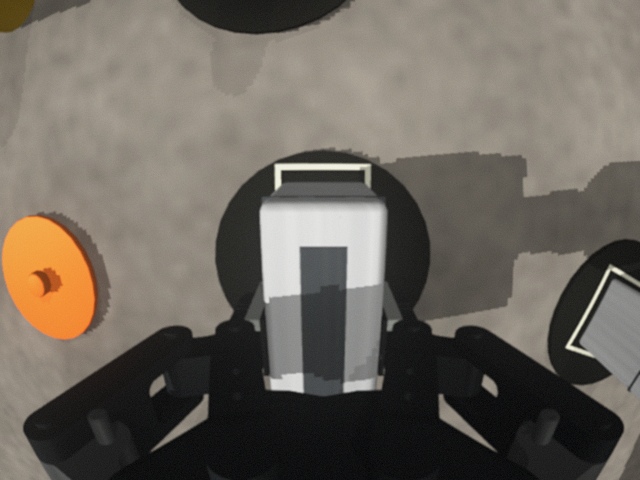

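>>> drive_tool(series=[{"travel":[-0.006,-0.005,0.25],"angular":[0,0,0.01],"gripper":1},{"travel":[0,0,0.12],"angular":[0,0,0],"gripper":1},{"travel":[0,0,0],"angular":[0,0,0],"gripper":1}])

```text
t: 30.25
tcp_pos: [0.4638, -0.0913, 0.0422]
tcp_rot: [[0.993, -0.115, 0.0], [-0.115, -0.993, -0.0], [0.0, 0.0, -1.0]]
ft_force: [0.2, 0.0, -1.7]
finger_gap: 0.442
```

```bash
python3 - <<'E'
from h import *
snap('w28');delta([.4648,-.0909,.0406],-96.6)
p=load('w28')[0];cv2.imwrite('pics/w28z.png',cv2.resize(p[130:260,220:440],None,fx=3.5,fy=3.5))
E
```

```text
t 30.25 tcp [ 0.4638 -0.0913  0.0422] yYaw -96.63 z [ 1.e-04 -5.e-04 -1.e+00] gap 0.442 F [ 0.2  0.  -1.7]
units [ 0.008 -0.008  0.025] norm mm 2.2242660450188985 zturn units -0.004 tilt fix ax,ay units [ 0.004 -0.007]
```

View pics/w28z.png

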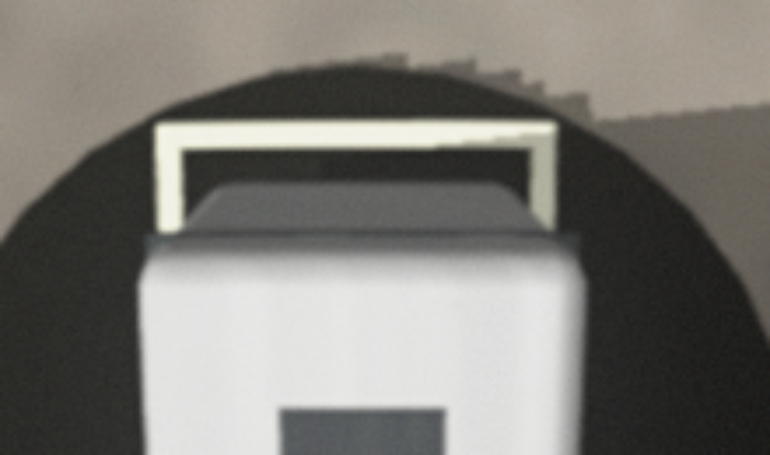

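>>> drive_tool(series=[{"travel":[0.011,-0.004,0],"angular":[0,0,0],"gripper":1},{"travel":[0,0,0.02],"angular":[0,0,0],"gripper":1},{"travel":[0,0,0.008],"angular":[0,0,0],"gripper":1}])

```text
t: 30.68
tcp_pos: [0.4651, -0.0913, 0.0406]
tcp_rot: [[0.993, -0.116, 0.001], [-0.116, -0.993, -0.001], [0.001, 0.001, -1.0]]
ft_force: [-4.5, 0.7, 5.7]
finger_gap: 0.437
```

```bash
python3 - <<'E'
from h import *
snap('w29');delta([.4648,-.0909,.0406],-96.6)
p=load('w29')[0];cv2.imwrite('pics/w29z.png',cv2.resize(p[130:260,220:440],None,fx=3.5,fy=3.5))
E
```

```text
t 30.68 tcp [ 0.4651 -0.0913  0.0406] yYaw -96.63 z [ 1.3e-03 -8.0e-04 -1.0e+00] gap 0.437 F [-4.5  0.7  5.7]
units [-0.003 -0.005 -0.   ] norm mm 0.45727589222206405 zturn units -0.004 tilt fix ax,ay units [ 0.004 -0.009]
```

View pics/w29z.png

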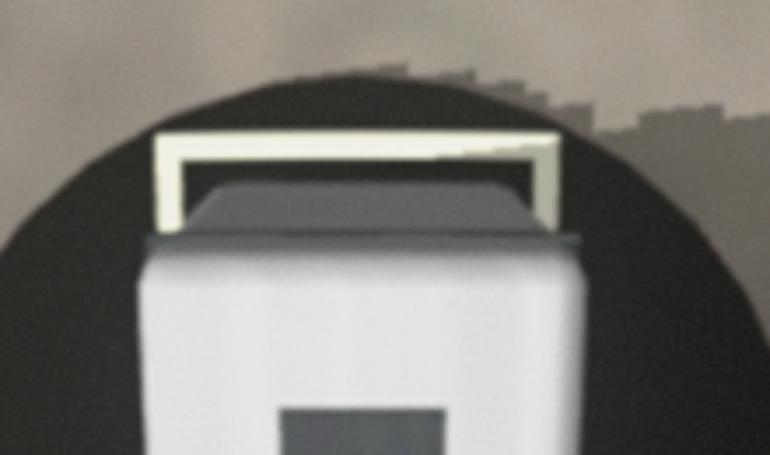

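Front gap is about 3 mm and the sides are even, so I'll release it.

>>> drive_tool(series=[{"travel":[0,0,0],"angular":[0,0,0],"gripper":0.4},{"travel":[0,0,0],"angular":[0,0,0],"gripper":0.1},{"travel":[0,0,0],"angular":[0,0,0],"gripper":0},{"travel":[0,0,0],"angular":[0,0,0],"gripper":0},{"travel":[0,0,-0.4],"angular":[0,0,0],"gripper":0},{"travel":[0,0,-0.6],"angular":[0,0,0],"gripper":0},{"travel":[0,0,-0.7],"angular":[0,0,0],"gripper":0},{"travel":[-0.3,0,-0.5],"angular":[0,0,0],"gripper":0}])

```text
t: 31.72
tcp_pos: [0.4413, -0.0884, 0.218]
tcp_rot: [[0.993, -0.115, 0.002], [-0.115, -0.993, -0.001], [0.002, 0.001, -1.0]]
ft_force: [0.2, 0.1, 0.3]
finger_gap: 0.997
```

>>> drive_tool(series=[{"travel":[-0.5,0,-0.3],"angular":[0,0,0],"gripper":0},{"travel":[-0.3,0,-0.2],"angular":[0,0,0],"gripper":0},{"travel":[0,0,0],"angular":[0,0,0],"gripper":0},{"travel":[0,0,0],"angular":[0,0,0],"gripper":0}])

```text
t: 32.22
tcp_pos: [0.3776, -0.081, 0.2548]
tcp_rot: [[0.993, -0.116, -0.0], [-0.116, -0.993, -0.0], [-0.0, 0.0, -1.0]]
ft_force: [-0.3, 0.0, -0.8]
finger_gap: 0.998
```

```bash
python3 - <<'E'
from h import *
from cell import camera
snap('w30');toprect('w30',(.465,-.09),.062,.004,.07);toprect('w30',(.392,-.303),.086)
at('w30',(.4957,-.4091),[(.035,.066,None)],.06);at('w30',(.654,-.079),[(.035,.083,.015)],.04)
p,d=camera('top');cv2.imwrite('pics/topf.png',p)
cv2.imwrite('pics/topfz.png',cv2.resize(p[170:320,290:470],None,fx=4.4,fy=4,interpolation=cv2.INTER_CUBIC))
a=cv2.imread('pics/top0.png');print('change at cups/lid',[int(cv2.absdiff(a,p)[y-20:y+20,x-20:x+20].max()) for x,y in((268,190),(269,260))])
E
```

```text
t 32.23 tcp [ 0.3776 -0.081   0.2548] yYaw -96.64 z [-4.e-04 -2.e-04 -1.e+00] gap 0.998 F [-0.3  0.  -0.8]
w30 n 4802 z 0.0618 cen [465.  -90.9] [38.5 94.4] long 173.5
w30 n 2568 z 0.0857 cen [ 391.8 -302.8] [55.3 54.7] long 61.7
w30 0.035 0.066 1449 [array([ 0.49527, -0.40807,  0.02432]), np.float64(0.00082)]h.py:40: RuntimeWarning: Mean of empty slice.
  m=xy.mean(0);s=least_squares(f,[*m]+([] if r else [.03]),loss='soft_l1',f_scale=.001);return s.x,np.sqrt(np.mean(s.fun**2))
  ret = um.true_divide(
Traceback (most recent call last):
  File "h.py", line 44, in at
    s=q[(q[:,2]>a)&(q[:,2]<b)];print(tag,a,b,len(s),[np.round(x,5) for x in circ(s[:,:2],r)])
                                                                            ~~~~^^^^^^^^^^^
  File "h.py", line 40, in circ
    m=xy.mean(0);s=least_squares(f,[*m]+([] if r else [.03]),loss='soft_l1',f_scale=.001);return s.x,np.sqrt(np.mean(s.fun**2))
                   ~~~~~~~~~~~~~^^^^^^^^^^^^^^^^^^^^^^^^^^^^^^^^^^^^^^^^^^^^^^^^^^^^^^^^^
ValueError: Initial guess is outside of provided bounds
```

View pics/w30.png

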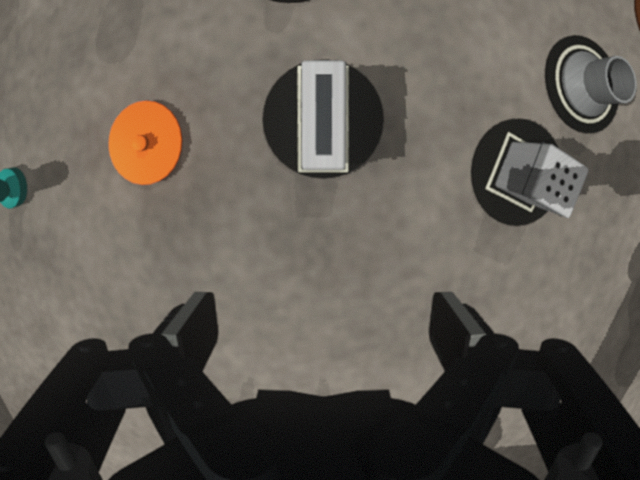

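```bash
python3 - <<'E'
from h import *
from cell import camera
for n in('top','scene'):
    p,d=camera(n);cv2.imwrite(f'pics/{n}f.png',p)
    a=cv2.imread(f'pics/{n}0.png')
    for nm,x,y in ((('cups',268,190),('lid',269,260)) if n=='top' else (('cups',322,300),('lid',372,270),('turq',433,312))):
        print(n,nm,int(np.percentile(cv2.absdiff(a,p)[y-18:y+18,x-18:x+18],99)))
E
```

```text
top cups 11
top lid 13
scene cups 8
scene lid 7
scene turq 39
```

View pics/topf.png

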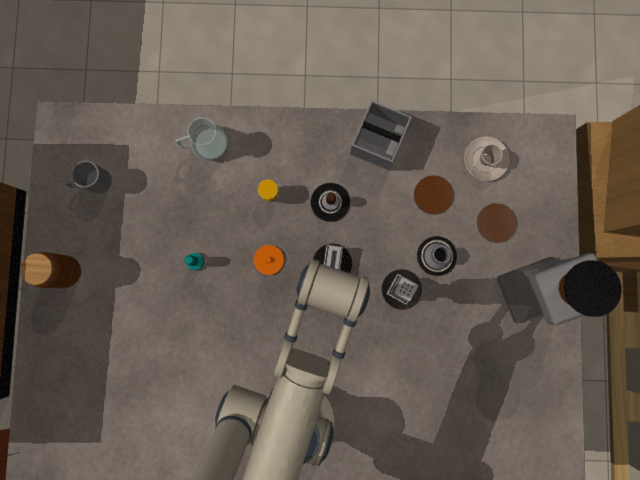

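View pics/scenef.png

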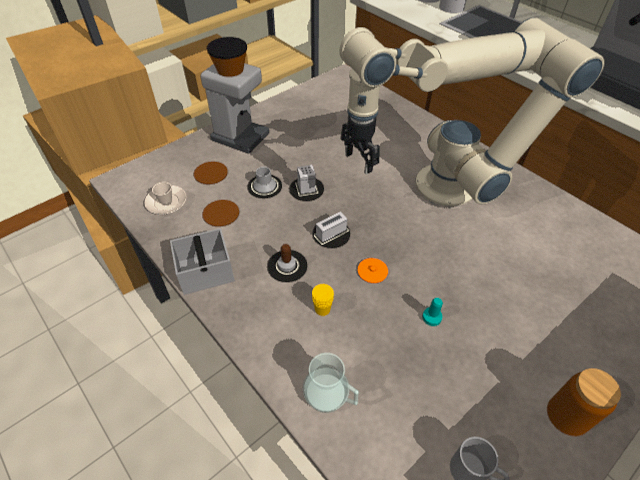

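All four pieces stand upright on their mats, the cups and lid are unchanged, and the arm is clear. Handing in.

```bash
python3 -c "
from cell import *
print(sense()['t']);print(job_done())"
```

```text
32.375
the job is handed in; nothing more can be done
None
```

The tamper, dosing funnel, square shaker and long tin are each standing upright inside the outline on their own mat. I placed them in the order you listed and handed the job in at 32.4 s of the 118 s limit; no verdict is reported.

| Piece | Offset from its mat centre | Turn error | Note |
|---|---|---|---|
| Tamper | about 1–1.7 mm (4 mm clearance) | – | steel base seen wholly inside the ring |
| Funnel | about 0.3 mm after release | – | the final, oblique view read about 1.1 mm |
| Shaker | within 0.7 mm | 0.0° (0.4° in the final view) | – |
| Tin | within 0.6 mm | about 0.1° | about 3 mm gap at the front edge |

- **Left alone:** before-and-after pictures show no change at the yellow cups or the orange lid. The turquoise decoy region gave a larger image difference (39 against 7–13 elsewhere). It stands where it was in the pictures, and I put that down to the tamper's missing shadow.
- **Failed check:** the final wrist re-measurement of the tamper failed because it was outside that view. Its position comes from the picture after release, and the last top and scene views show it standing in its ring.
- **Disagreement:** the first top-view reading of the oblong mat was 8 mm off in x because I had clipped its outline. I used the wrist-camera values instead, which agreed with each other within 1 mm.

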